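# Tighten a bearing housing's retaining ring with a pin spanner

### The job

Take the small green carton off the bearing housing and stand it upright on the free bench top. Then set both pins of the blue-handled pin spanner fully home in two opposite holes of the brass retaining ring and, with the spanner only, turn the ring clockwise (seen from above) until its red line points at the red line on the housing rim, without going well past it. Lift the spanner out and lay it back on its rest as it lay before, handle over the wooden bar, and leave everything else where it stands.

Things in the scene. Friction and masses are not known exactly. Their poses are not given: they have to be found in the camera images.
- housing: Blue round bearing housing fixed to the bench: foot 140 mm across and 11 mm high with six bolts (14 mm high where it meets the barrel), barrel 110 mm across, flat grey rim 72 mm above the bench, shaft end 29 mm across in the middle, 70 mm high. Origin: centre of its underside, z up. The red index line lies on its rim at its own -x side.
- index_mark (a point): middle of the red index line (12 mm, radial) on the housing rim, 48 mm from the ring axis, 72 mm above the bench
- retaining_ring (a joint): angle of the brass ring about its vertical axis, rad: 0 when its red line points at the index line, growing clockwise seen from above; starts at -1.15 to -0.55. Stiff (0.25 N m friction), stays where it is left, does not rise or sink; no stop at 0 (free from -1.6 to 0.7).
- ring_centre (a point): centre of the brass ring's flat top face, 74 mm above the bench (2 mm above the housing rim), on the ring's axis; its axes turn with the ring, z up. Ring: 82 mm across, bore 36 mm, 14 mm thick; six round holes of 11 mm, 14 mm deep, their centres 30 mm from the axis, at 30, 90, 150, 210, 270 and 330 degrees from this point's x axis.
- ring_mark (a point): middle of the red radial line (15 mm long) on the ring's top face, 32.5 mm from the axis, on the -x side of point ring_centre, midway between two holes
- spanner: Loose pin spanner, about 0.35 kg, 195 mm long: two steel pins stick down from a flat dark steel fork, 60 mm apart; a bent neck rises from the fork to a raised blue handle. Origin: midway between the pin tips, at tip level; z up, pins at y = +30 and -30 mm, handle along -x. Fork: 10 to 20 mm above the tips, 18 mm round ends over the pins, its arms meeting at x = -44 mm.
- grip (a point): place to grip the handle, at x = -118 mm of the spanner, middle of the handle's height (52 mm above the pin tips); axes as the spanner's. Handle: 20 mm wide (y), 22 mm high (41 to 63 mm above the tips), x from -74 to -186 mm of the spanner.
- pin_a (a point): tip of the pin at y = +30 mm of the spanner. Pin: 8 mm across, tapered to 4.4 mm over the last 3 mm, 10 mm long; fully home, the fork lies on the ring, the tips 10 mm below its face. Play in a hole: 1.5 mm to any side.
- pin_b (a point): tip of the pin at y = -30 mm of the spanner, like the other. The spanner fits the ring with its x axis at 0, 60, 120, 180, 240 or 300 degrees to that of point ring_centre.
- rest: Fixed rest of the spanner: grey plate 240 (x) by 100 mm (y), 6 mm thick, with a wooden bar 22 mm (x) by 92 mm (y) across it at x = -87 mm, its top 47 mm above the bench. Origin: centre of the underside, z up. The spanner's pins stand on the plate's dark patch near x = +85 mm, its handle end lies on the bar, its x axis along the rest's within 7 degrees at the start.
- carton: Loose small closed green carton, 71 mm (x) by 60 mm (y) by 50 mm (z), about 0.22 kg, that stands on the ring and covers it at the start. Origin: centre of its underside, z up. Free bench to stand it on is found between the rest, the plinth and the things round the housing, or on the far side of the housing.
- bottle: Loose cream oil bottle with red spout, 42 mm across, 118 mm high (full width to 84 mm, neck 24 mm across to 99 mm, spout 8 mm); leave it. Origin: centre of its underside. It and the can, tape and race stand round the housing, about 160 mm from its axis, and swap places from start to start.
- can: Loose closed yellow can standing upright, 62 mm across, 135 mm high; leave it. Origin: centre of its underside.
- tape: Loose roll of green tape lying flat, 91 mm across, 20 mm high; leave it. Origin: centre of its underside.
- race: Loose steel bearing race lying flat, 90 mm across, 18 mm high; leave it. Origin: centre of its underside.
- plinth_left (a point): front left upper corner of the black square plinth of the hardness tester, 92 mm high; from here its front edge runs to plinth_right and its left edge runs away from the robot at a right angle to that. Fixed; the tester on it stands much higher, about 100 mm behind the front edge. The bench's front edge is at x = 0.35.
- plinth_right (a point): front right upper corner of the same plinth. A thin lever of the tester sticks out towards the robot 0.3 m above the bench, its end about level with the plinth's front edge and 220 mm to the right of plinth_left: keep wrist and gripper in front of it.
Not all that is in view belongs to the job. There is more than one size of the carton; the job needs the larger.

How it is judged:
By the outcome, as a careful person would: the job done as asked, in the order asked, and still so for the second after the job is handed in, with the robot touching nothing.
It also fails if it takes over 72 s, if anything falls off the work surface, if the arm or the gripper's body presses on something with over 40 N, if the wrist force passes 120 N, or if a joint passes its speed limit or range.

### The arm

A 7-joint arm with a two-finger parallel gripper is mounted at the origin on a cart in front of the work surface, level with it; the furniture and walls round the work are solid. World frame = base frame: x ahead of the robot, y to its left, z up, the work surface at z = 0. Lengths are in m, angles in rad, forces in N, time in s.
With the tool pointing down it reaches from about 0.425 to 0.875 m from the base axis. Payload 4.7 kg.
Tool frame: the origin (TCP) lies at the centre of the arm's flange, where the gripper is bolted on; the fingertips stand 173 mm ahead of it and the grasp point (between the pads) lies 155 mm ahead of it; z points along the fingers, y is the direction in which the jaws open and shut (so a half turn about z gives the same grasp; the last joint's range is limited). The gripper opens to 85 mm and grips with 20 to 120 N. Pads are 22 mm wide; open, the fingers measure 114 mm over their backs; the gripper's body (76 mm by 85 mm) begins 54 mm behind the grasp point. The pads swing forward as they close: fully open they stand 13 mm farther back than shut.
Start: joints at [1.212, 0.321, -0.07, 1.45, 0.023, 1.371, -0.057], TCP at [0.237, -0.605, 0.405] pointing down, gripper open.
Joint ranges: [-2.86, 2.86], [-0.3, 2.09], [-1.38, 1.24], [0.06, 2.45], [-1.56, 4.7], [0.09, 2.05], [-2.69, 2.69]. Speed limits (rad/s): [2.57, 2.57, 3.14, 3.14, 3.14, 3.14, 3.14].

### API

Orientations are given as a unit quaternion [x, y, z, w].
In Python, from plant import state, snapshot, camera_params, job_done gives the robot as it stands.
- The arm moves only by the shell command python3 -m inch 'ROWS' [FORCE]. ROWS is JSON, a list of rows, each a list of 7 numbers: the turn, a rotation vector about the tool's x, y, z in degrees, then the shift along the tool's x, y, z in mm, then the opening, from 0 (shut) to 1 (fully open). In form: [[wx, wy, wz, tx, ty, tz, jaw], ...]. A call has exactly 5 rows; each row shifts and turns the commanded pose from where the row before left it, along the tool's axes as they then stand; what a row does not reach is not made up. A row lasts 1/8 s, in which the tool goes at most 62.5 mm and 10.7 degrees, less where a joint would pass 70% of its speed; a pose out of reach is approached as far as the arm can. A call with a gripper value outside its range is refused whole. The fingers move at their own pace and stop on an object; FORCE is the grip in N (left out, the last holds). Time passes only in rows, so rows that do not move let the fingers close, or fill a call up. It gives the time, the measured TCP pose, the force and the opening at its end, in the units of the state.
- state(): the state, without advancing time (a new reading comes with each control period).
- snapshot(name): name is "side" or "top" or "wrist"; returns (picture, depth): 384x512x3 uint8, red, green, blue; 384x512 float32, m along the optical axis (not along the pixel's ray), 0 where there is no reading.
- camera_params(name): a dict with "intrinsics" (3x3 intrinsics, pixels), "D" ([k1, k2, p1, p2, k3] as OpenCV has them; the pictures are not rectified), "xyz" and "orientation" of the camera in the world; the wrist camera has in their place "T_tool_cam" (4x4, takes a point from camera to tool coordinates, whose origin is the TCP and whose axes are the flange's). Camera axes: x right, y up, looking along -z (the intrinsics and any distortion apply to the point x, -y, -z); pixel columns grow to the right and rows downward; lengths in m; the calibration is good to about 2 mm. A picture is of the moment at which its call begins: read the wrist's pose just before it. camera_params takes no time and is no camera call.
- job_done(): hands the job in, once; it reports no verdict.
The state is a dict: "clock": time; "qpos": joint angles; "dq": joint speeds; "effort": joint torques, N m; "eef_pos": TCP position; "eef_rot": TCP orientation; "wrist_force": force on the tool from outside, world axes, zero at the start; "moment": the same for the moment, N m; "gripper_width": opening from 0.0 (shut) to 1.0 (fully open).
Only numpy, scipy, OpenCV 4.12 (cv2) and the standard library are available. Lean on these libraries where they do the work, as an engineer would, in place of code of your own. Each camera call takes 0.05 s, during which the arm holds its last target.

## Working session

There is one attempt and no reset: what is moved stays moved. The work goes in short steps, Python scripts to look and compute and a shell command to move; the robot and the scene stay as the last step left them, time stands still between calls to the robot, and variables do not carry over. Pictures are saved under pics/ and viewed, and the job is handed in when it is done.

```bash
ls; mkdir -p pics; cat > h.py <<'E'
import numpy as np, cv2, json
from plant import state, snapshot, camera_params, job_done
from scipy.spatial.transform import Rotation as R
def cam(name, st=None):
    p=camera_params(name); K=np.array(p["intrinsics"]); D=np.array(p["D"],float)
    if "T_tool_cam" in p:
        st=st or state(); T=np.eye(4); T[:3,:3]=R.from_quat(st["eef_rot"]).as_matrix(); T[:3,3]=st["eef_pos"]
        T=T@np.array(p["T_tool_cam"])
    else:
        T=np.eye(4); o=np.array(p["orientation"]); T[:3,:3]=R.from_quat(o).as_matrix() if o.size==4 else o; T[:3,3]=p["xyz"]
    return K,D,T
def rays(c,uv):
    K,D,T=c; n=cv2.undistortPoints(np.array(uv,float).reshape(-1,1,2),K,D).reshape(-1,2)
    d=np.c_[n[:,0],-n[:,1],-np.ones(len(n))]
    return T[:3,3], d@T[:3,:3].T
def onz(c,uv,z):
    o,d=rays(c,uv); return o+d*((z-o[2])/d[:,2])[:,None]
def proj(c,P):
    K,D,T=c; q=(np.atleast_2d(P)-T[:3,3])@T[:3,:3]
    q=q*[1,-1,-1]
    return cv2.projectPoints(q,np.zeros(3),np.zeros(3),K,D)[0].reshape(-1,2)
def snap(name,fn):
    st=state(); a,d=snapshot(name); cv2.imwrite("pics/"+fn+".png",a[:,:,::-1]); np.savez("pics/"+fn+".npz",a=a,d=d)
    c=cam(name,st); np.savez("pics/"+fn+"_c.npz",K=c[0],D=c[1],T=c[2]); return a,d,c
def load(fn):
    z=np.load("pics/"+fn+".npz"); c=np.load("pics/"+fn+"_c.npz"); return z["a"],z["d"],(c["K"],c["D"],c["T"])
E
python3 - <<'E'
from h import *
print(state())
for n in("top","side","wrist"):
    a,d,c=snap(n,n+"0"); print(n,c[0].tolist(),c[1],c[2].round(3).tolist())
E
```

```text
pics
{'clock': 0.0, 'qpos': array([ 1.21210833,  0.32181235, -0.07011446,  1.45170578,  0.02256446,
        1.37078337, -0.05689829]), 'dq': array([ 2.16156251e-03,  1.14222594e-03,  4.62013169e-04,  9.69945169e-04,
        7.00789200e-05, -4.58700221e-04,  1.56204047e-04]), 'effort': array([ 3.42637099e-05, -4.93594551e+01, -3.82134598e-01, -3.14339304e+01,
        1.30441229e-02,  1.13086752e-02, -4.54549422e-06]), 'eef_pos': array([ 0.2366521 , -0.60515782,  0.40361486]), 'eef_rot': array([ 9.82673409e-01,  1.85343053e-01, -2.05218657e-04, -9.38791759e-04]), 'wrist_force': array([ 0.31766888, -0.02248422, -0.13452979]), 'moment': array([ 0.0359534 ,  0.00598752, -0.0560221 ]), 'gripper_width': 1.001133241019641}
top [[362.7818587307295, 0.0, 251.8158795223248], [0.0, 362.7818587307295, 188.25026292480342], [0.0, 0.0, 1.0]] [-0.04346468  0.          0.          0.          0.        ] [[-0.018, 0.982, -0.188, 0.407], [-1.0, -0.015, 0.017, -0.058], [0.014, 0.189, 0.982, 1.164], [0.0, 0.0, 0.0, 1.0]]
side [[480.8188729854476, 0.0, 260.47485040825757], [0.0, 480.8188729854476, 182.34991750334365], [0.0, 0.0, 1.0]] [0.05059327 0.         0.         0.         0.        ] [[0.967, 0.151, -0.203, 0.311], [-0.253, 0.558, -0.79, -1.289], [-0.006, 0.816, 0.578, 0.965], [0.0, 0.0, 0.0, 1.0]]
wrist [[327.64438482226507, 0.0, 256.5892227648549], [0.0, 327.64438482226507, 190.60541670621487], [0.0, 0.0, 1.0]] [-0.07310257  0.          0.          0.          0.        ] [[0.364, 0.893, 0.265, 0.304], [-0.931, 0.349, 0.102, -0.579], [-0.002, -0.284, 0.959, 0.373], [0.0, 0.0, 0.0, 1.0]]
```

View pics/top0.png

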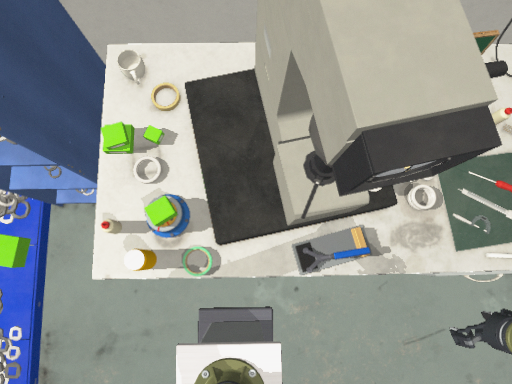

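View pics/side0.png

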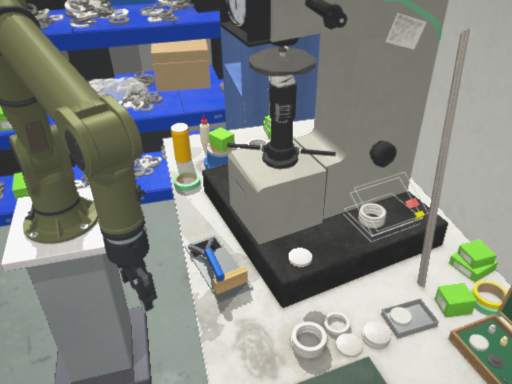

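The top view shows the housing at (168,215) with a green carton at (160,210). The can is at (140,259), the tape at (197,261), the bottle at (107,226) and the race at (147,170). The spanner on its rest is at (335,250), with the wooden bar at (355,240).
Things that could be taken for the carton: (160,210) on the housing, (117,138) a stack on the bench, (153,134) a small one on the bench, (14,250) on the shelf, and the small ones at the right in the side view. I choose the one on the housing and will check it in a close crop.

```bash
python3 - <<'E'
from h import *
a,d,c=load("top0")
x=np.hstack([cv2.resize(a[120:290,90:240],None,fx=2.6,fy=3,interpolation=2)[:, :390],cv2.resize(a[215:285,285:385],None,fx=4,fy=4,interpolation=2)[:280].repeat(1,0)[:280] if 0 else cv2.copyMakeBorder(cv2.resize(a[215:285,285:385],None,fx=4,fy=4,interpolation=2),0,230,0,0,0)])
cv2.imwrite("pics/crop1.png",x[:,:,::-1])
# green masks
hsv=cv2.cvtColor(a,cv2.COLOR_RGB2HSV)
m=cv2.inRange(hsv,(45,150,100),(70,255,255))
n,l,s,ce=cv2.connectedComponentsWithStats(m)
for i in range(1,n):
    if s[i,4]>30: print(s[i],ce[i],np.median(d[l==i]))
def P(uv,z): return onz(c,uv,z).round(4).tolist()
print("housing approx",P([[168,215]],0.072))
# depth to point function for several
o,dr=rays(c,[[160,210],[167,228],[117,138],[140,259],[107,226],[147,170],[197,271],[320,265],[355,240]])
for uv,dd in zip([[160,210],[167,228],[117,138],[140,259],[107,226],[147,170],[197,271],[320,265],[355,240]],dr):
    z=d[uv[1],uv[0]]; print(uv,(o+dd*z).round(4))
E
```

```text
[103 122  31  31 359] [124.15320334 139.62395543] 1.1702095
[145 130  19  14  50] [155.5  138.42] 1.1815903
[152 196  25  30 169] [164.85798817 210.81656805] 1.0470237
[  0 235  30  32 762] [ 13.23228346 250.94356955] 1.6517218
housing approx [[0.5377, 0.1775, 0.072]]
[160, 210] [0.5459 0.189  0.127 ]
[167, 228] [0.4988 0.1801 0.0694]
[117, 138] [0.786  0.3474 0.066 ]
[140, 259] [0.4079 0.2391 0.1357]
[107, 226] [0.5053 0.3536 0.091 ]
[147, 170] [0.6961 0.2658 0.0015]
[197, 271] [0.3687 0.0976 0.0038]
[320, 265] [ 0.38   -0.2884  0.0048]
[355, 240] [ 0.455  -0.3989  0.0247]
```

View pics/crop1.png

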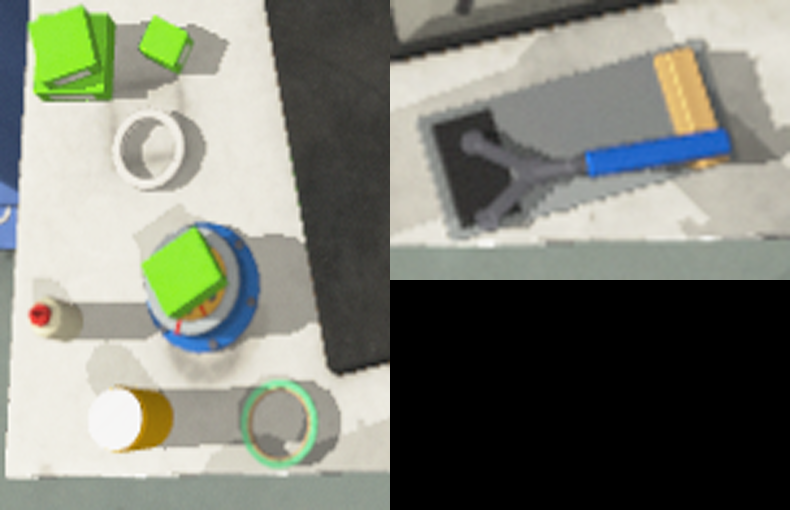

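```bash
python3 - <<'E'
from h import *
a,d,c=load("top0")
o=c[2][:3,3]
def D(n,u,v):
    dd=rays(c,[[u,v]])[1][0]; p=o+dd*d[v,u]; print(n,[u,v],p.round(3))
for n,u,v in [("levertip",304,216),("lever",308,203),("plL",219,242),("plRedge",390,205),("plfront",300,224),("plleft",186,85),("free",245,262),("free2",250,255),("free3",195,190),("top tester",340,190),("bench L",97,250)]: D(n,u,v)
print("plL at .092",onz(c,[[219,242],[396,203],[186,82]],0.092).round(3))
hsv=cv2.cvtColor(a,cv2.COLOR_RGB2HSV)
m=cv2.inRange(hsv,(45,150,100),(70,255,255)); l=cv2.connectedComponents(m)[1]
# carton: bright top face only by height
ys,xs=np.mgrid[:384,:512]
dd=rays(c,np.c_[xs.ravel(),ys.ravel()])[1]; P=(o+dd*d.ravel()[:,None]).reshape(384,512,3)
g=(hsv[...,1]>120)&(hsv[...,0]>40)&(hsv[...,0]<75)&(abs(P[...,2]-.124)<.012)&(abs(xs-162)<25)&(abs(ys-212)<25)
pp=P[g]; print(g.sum(),pp.mean(0)); r=cv2.minAreaRect(pp[:,:2].astype(np.float32)*1000); print(r)
# spanner blue handle
b=(hsv[...,0]>100)&(hsv[...,0]<125)&(hsv[...,1]>130)&(xs>280)&(xs<385)&(ys>210)&(ys<285)
pts=onz(c,np.c_[xs[b],ys[b]],0.069); print(b.sum(),pts.mean(0),cv2.minAreaRect(pts[:,:2].astype(np.float32)*1000), np.median(P[b][:,2]))
E
```

```text
levertip [304, 216] [ 0.502 -0.196  0.309]
lever [308, 203] [ 0.533 -0.206  0.31 ]
plL [219, 242] [0.454 0.022 0.092]
plRedge [390, 205] [ 0.555 -0.495  0.088]
plfront [300, 224] [ 0.502 -0.217  0.093]
plleft [186, 85] [0.951 0.127 0.092]
free [245, 262] [ 0.394 -0.053 -0.   ]
free2 [250, 255] [ 0.415 -0.069  0.006]
free3 [195, 190] [ 0.627  0.107 -0.002]
top tester [340, 190] [ 0.503 -0.198  0.636]
bench L [97, 250] [ 0.438  0.417 -0.002]
plL at .092 [[ 0.454  0.022  0.092]
 [ 0.56  -0.512  0.092]
 [ 0.961  0.128  0.092]]
516 [0.5450425  0.19066507 0.12383935]
((545.9725952148438, 191.18356323242188), (60.74886703491211, 70.15225219726562), 31.00861167907715)
224 [ 0.41554634 -0.37183964  0.069     ] ((415.7043762207031, -372.7813720703125), (18.87021827697754, 110.0726318359375), 7.907129287719727) 0.06891670653521886
```

```bash
cat >> h.py <<'E'
def pose(st=None):
    st=st or state(); return np.array(st["eef_pos"]),R.from_quat(st["eef_rot"])
def Rh(h): # tool down, tool x at heading h deg
    h=np.radians(h); x=[np.cos(h),np.sin(h),0]; z=[0,0,-1]; y=np.cross(z,x); return R.from_matrix(np.array([x,y,z]).T)
def head(r):
    x=r.as_matrix()[:,0]; return np.degrees(np.arctan2(x[1],x[0]))
def show(st=None):
    st=st or state(); p,r=pose(st); print("t",round(st["clock"],2),"tcp",p.round(4),"head",round(head(r),2),"tilt",np.degrees(np.arccos(-r.as_matrix()[2,2])).round(2),"F",np.round(st["wrist_force"],1),"M",np.round(st["moment"],2),"w",round(st["gripper_width"],3),"j",np.round(st["qpos"],2))
def plan(wps,jaw,start=None):
    """wps: list of (x,y,z,heading,nrows)"""
    p,r=start or pose(); rows=[]
    for x,y,z,h,n in wps:
        t=Rh(h); d=(r.inv()*t).as_rotvec()/n; p1=np.array([x,y,z]); step=(p1-p)/n
        for i in range(n):
            rows.append(np.r_[np.degrees(d),r.inv().apply(step)*1000]); r=r*R.from_rotvec(d)
        p=p1
    while len(rows)%5: rows.append(np.zeros(6))
    for k,q in enumerate(rows): print(k//5,[round(float(v),1) for v in q]+[jaw])
E
python3 - <<'E'
from h import *
show()
plan([(0.37,-0.37,.42,40,5),(.41,-.17,.40,75,4),(.44,.0,.38,97,3),(.50,.13,.35,121,3)],1)
E
```

```text
t 0.15 tcp [ 0.2367 -0.6052  0.4039] head 21.36 tilt 0.08 F [-0.6  0.1  0.5] M [-0.06  0.    0.01] w 0.998 j [ 1.21  0.32 -0.07  1.45  0.02  1.37 -0.06]
0 [-0.0, -0.0, -3.7, 42.0, -34.1, -3.2, 1]
0 [-0.0, -0.0, -3.7, 44.1, -31.3, -3.2, 1]
0 [-0.0, -0.0, -3.7, 46.0, -28.4, -3.2, 1]
0 [-0.0, -0.0, -3.7, 47.8, -25.3, -3.2, 1]
0 [-0.0, -0.0, -3.7, 49.3, -22.2, -3.2, 1]
1 [-0.0, -0.0, -8.8, 39.8, -31.9, 5.0, 1]
1 [-0.0, -0.0, -8.8, 44.2, -25.4, 5.0, 1]
1 [-0.0, -0.0, -8.8, 47.5, -18.4, 5.0, 1]
1 [-0.0, -0.0, -8.8, 49.8, -11.0, 5.0, 1]
1 [0.0, -0.0, -7.3, 57.3, -5.0, 6.7, 1]
2 [0.0, -0.0, -7.3, 57.5, 2.4, 6.7, 1]
2 [0.0, -0.0, -7.3, 56.7, 9.7, 6.7, 1]
2 [-0.0, 0.0, -8.0, 40.6, 25.1, 10.0, 1]
2 [-0.0, 0.0, -8.0, 36.7, 30.5, 10.0, 1]
2 [-0.0, 0.0, -8.0, 32.1, 35.3, 10.0, 1]
```

```bash
python3 -m inch '[[0,0,-3.7,42,-34,-3,1],[0,0,-3.7,44,-31.5,-3,1],[0,0,-3.7,46,-28.5,-3,1],[0,0,-3.7,48,-25,-3,1],[0,0,-3.7,49,-22,-3,1]]'; python3 - <<'E'
from h import *
show(); snap("wrist","w1")
E
```

```text
clock: 0.78
eef_pos: [0.3709, -0.3688, 0.4197]
eef_rot: [0.94, 0.342, -0.0, 0.0]
wrist_force: [0.6, -0.9, 0.6]
gripper_width: 0.997
t 0.78 tcp [ 0.3709 -0.3688  0.4197] head 39.99 tilt 0.01 F [ 0.6 -0.9  0.6] M [-0.04 -0.01  0.03] w 0.997 j [ 0.99  0.06 -0.27  1.73  0.02  1.35 -0.15]
```

View pics/w1.png

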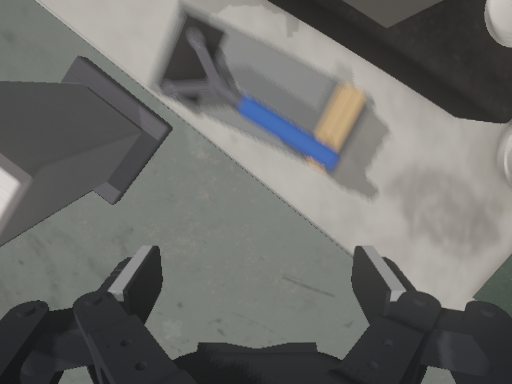

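The wrist view shows the rest plate, with the fork pins at (195,38) and (170,92), the blue handle from (240,105) to (335,163) and the wooden bar at (340,110). The motion is accurate, so I carry on to the housing.

```bash
python3 -m inch '[[0,0,-8.8,40,-32,5,1],[0,0,-8.8,44,-25.5,5,1],[0,0,-8.8,47.5,-18.5,5,1],[0,0,-8.8,50,-11,5,1],[0,0,-7.3,57,-5,6.5,1]]'; python3 -m inch '[[0,0,-7.3,57.5,2.5,6.5,1],[0,0,-7.3,56.5,9.5,6.5,1],[0,0,-8,40.5,25,10,1],[0,0,-8,36.5,30.5,10,1],[0,0,-8,32,35,10,1]]' ; python3 - <<'E'
from h import *
show(); snap("wrist","w2")
E
```

```text
clock: 1.45
eef_pos: [0.4202, -0.1127, 0.3931]
eef_rot: [0.752, 0.66, 0.0, 0.0]
wrist_force: [0.2, 0.6, 0.2]
gripper_width: 0.999
clock: 2.08
eef_pos: [0.5004, 0.1297, 0.35]
eef_rot: [0.491, 0.871, -0.0, 0.0]
wrist_force: [-0.0, -0.7, -0.1]
gripper_width: 1.001
t 2.08 tcp [0.5004 0.1297 0.35  ] head 121.18 tilt 0.05 F [-0.  -0.7 -0.1] M [ 0.01 -0.09  0.02] w 1.001 j [ 0.46  0.14 -0.82  1.83  0.11  1.22  0.16]
```

View pics/w2.png

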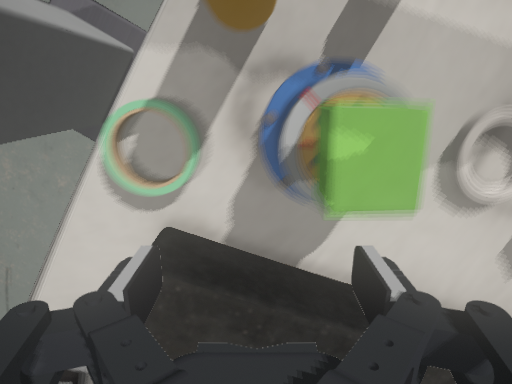

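The view shows the green carton at (370,160), aligned with the jaws. The red index line on the rim is at (310,97) and the tape at (152,147). I take a still shot to measure.

```bash
python3 - <<'E'
from h import *
show(); a,d,c=snap("wrist","w3")
hsv=cv2.cvtColor(a,cv2.COLOR_RGB2HSV)
ys,xs=np.mgrid[:384,:512]
P=(c[2][:3,3]+rays(c,np.c_[xs.ravel(),ys.ravel()])[1]*d.ravel()[:,None]).reshape(384,512,3)
g=(hsv[...,1]>150)&(hsv[...,0]>45)&(hsv[...,0]<70)&(ys<240)&(xs>300)
gt=g&(abs(P[...,2]-.124)<.006)
pts=onz(c,np.c_[xs[gt],ys[gt]],0.124)[:,:2]
print(gt.sum(),np.median(P[gt][:,2]),cv2.minAreaRect((pts*1000).astype(np.float32)))
E
```

```text
t 2.12 tcp [0.5009 0.1356 0.3488] head 121.8 tilt 0.38 F [1.8 3.9 0.1] M [ 0.33 -0.14  0.01] w 1.005 j [ 0.46  0.14 -0.83  1.82  0.11  1.22  0.16]Traceback (most recent call last):
  File "<stdin>", line 8, in <module>
  File "h.py", line 17, in onz
    o,d=rays(c,uv); return o+d*((z-o[2])/d[:,2])[:,None]
        ~~~~^^^^^^
  File "h.py", line 13, in rays
    K,D,T=c; n=cv2.undistortPoints(np.array(uv,float).reshape(-1,1,2),K,D).reshape(-1,2)
               ~~~~~~~~~~~~~~~~~~~^^^^^^^^^^^^^^^^^^^^^^^^^^^^^^^^^^^^^^^^
cv2.error: OpenCV(4.12.0) /io/opencv/modules/calib3d/src/undistort.dispatch.cpp:347: error: (-215:Assertion failed) CV_IS_MAT(_src) && CV_IS_MAT(_dst) && (_src->rows == 1 || _src->cols == 1) && (_dst->rows == 1 || _dst->cols == 1) && _src->cols + _src->rows - 1 == _dst->rows + _dst->cols - 1 && (CV_MAT_TYPE(_src->type) == CV_32FC2 || CV_MAT_TYPE(_src->type) == CV_64FC2) && (CV_MAT_TYPE(_dst->type) == CV_32FC2 || CV_MAT_TYPE(_dst->type) == CV_64FC2) in function 'cvUndistortPointsInternal'
```

View pics/w3.png

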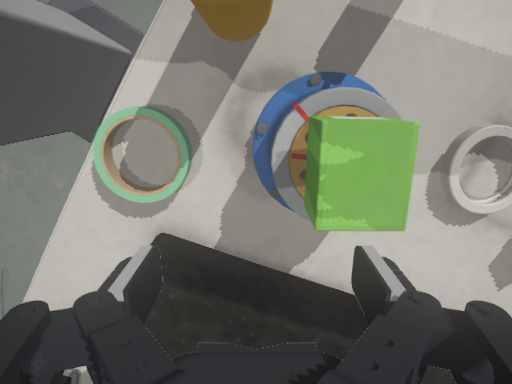

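```bash
python3 - <<'E'
from h import *
a,d,c=load("w3")
hsv=cv2.cvtColor(a,cv2.COLOR_RGB2HSV)
ys,xs=np.mgrid[:384,:512]
g=(hsv[...,1]>150)&(hsv[...,0]>45)&(hsv[...,0]<70)&(ys<240)&(xs>300)
P=(c[2][:3,3]+rays(c,np.c_[xs.ravel(),ys.ravel()])[1]*d.ravel()[:,None]).reshape(384,512,3)
print(g.sum(),hsv[175,360],np.percentile(P[g][:,2],[5,25,50,75,95]),d[175,360],c[2].round(3))
gt=g&(hsv[...,2]>0)
for v in (215,175,140): print([ (x,hsv[v,x].tolist()) for x in range(300,420,10)])
E
```

```text
Traceback (most recent call last):
IndexError: index -1 is out of bounds for axis 0 with size 0
```

```bash
python3 - <<'E'
from h import *
a,d,c=load("w3")
hsv=cv2.cvtColor(a,cv2.COLOR_RGB2HSV)
print(a[175,360],hsv[175,360],a[220,320],hsv[125,310],hsv[200,312])
ys,xs=np.mgrid[:384,:512]
g=(hsv[...,1]>130)&(hsv[...,0]>38)&(hsv[...,0]<75)&(ys<240)&(xs>295)
P=(c[2][:3,3]+rays(c,np.c_[xs.ravel(),ys.ravel()])[1]*d.ravel()[:,None]).reshape(384,512,3)
print(g.sum(),np.percentile(P[g][:,2],[5,25,50,75,95]))
gt=g&(abs(P[...,2]-.124)<.006)
pts=onz(c,np.c_[xs[gt],ys[gt]],0.124)[:,:2]
print(gt.sum(),np.median(P[gt][:,2]),cv2.minAreaRect((pts*1000).astype(np.float32)))
show()
E
```

```text
[122 171  84] [ 47 130 171] [135 185  96] [ 48 115 113] [ 48 123 104]
36 [0.11210175 0.11955037 0.12281643 0.12369203 0.12469483]
30 0.12326277248873141 ((529.9817504882812, 186.9029083251953), (26.349098205566406, 31.31196403503418), 33.30768966674805)
t 2.17 tcp [0.5    0.1333 0.3491] head 121.49 tilt 0.29 F [0.1 0.5 1. ] M [ 0.01 -0.05  0.05] w 1.002 j [ 0.46  0.14 -0.82  1.83  0.1   1.22  0.16]
```

```bash
python3 - <<'E'
from h import *
a,d,c=load("w3")
hsv=cv2.cvtColor(a,cv2.COLOR_RGB2HSV)
ys,xs=np.mgrid[:384,:512]
g=(hsv[...,1]>85)&(hsv[...,0]>40)&(hsv[...,0]<60)&(ys<240)&(xs>295)
P=(c[2][:3,3]+rays(c,np.c_[xs.ravel(),ys.ravel()])[1]*d.ravel()[:,None]).reshape(384,512,3)
gt=g&(abs(P[...,2]-.124)<.005)
gt=cv2.morphologyEx(gt.astype(np.uint8),cv2.MORPH_OPEN,np.ones((3,3)))>0
pts=onz(c,np.c_[xs[gt],ys[gt]],0.124)[:,:2]
r=cv2.minAreaRect((pts*1000).astype(np.float32)); print(g.sum(),gt.sum(),np.median(P[gt][:,2]),r)
p,rr=pose(); x,y=np.array(r[0])/1000
plan([(x,y,.30,r[2]+90,3),(x,y,.265,r[2]+90,2)],1)
plan([(x,y,.30,r[2]+90,3),(x,y,.265,r[2]+90,2)],1,(np.array([.5,.13,.35]),Rh(121)))
E
```

```text
11714 10299 0.12453257611096466 ((546.3131103515625, 191.91067504882812), (60.162254333496094, 69.6199722290039), 31.366558074951172)
0 [0.0, -0.1, 0.0, 8.5, 23.3, 16.4, 1]
0 [0.0, -0.1, 0.0, 8.5, 23.3, 16.4, 1]
0 [0.0, -0.1, 0.0, 8.6, 23.3, 16.4, 1]
0 [0.0, 0.0, 0.0, 0.0, -0.0, 17.5, 1]
0 [0.0, 0.0, 0.0, 0.0, -0.0, 17.5, 1]
0 [0.0, 0.0, -0.1, 9.7, 23.9, 16.7, 1]
0 [0.0, 0.0, -0.1, 9.7, 23.9, 16.7, 1]
0 [0.0, 0.0, -0.1, 9.6, 23.9, 16.7, 1]
0 [0.0, 0.0, 0.0, 0.0, 0.0, 17.5, 1]
0 [0.0, 0.0, 0.0, 0.0, 0.0, 17.5, 1]
```

```bash
python3 -m inch '[[0,0,0,9.6,23.9,16.5,1],[0,0,0,9.6,23.9,16.5,1],[0,0,0,9.6,23.9,16.5,1],[0,0,0,0,0,17,1],[0,0,0,0,0,17,1]]' ; python3 - <<'E'
from h import *
show(); snap("wrist","w4");show()
E
```

```text
clock: 2.8
eef_pos: [0.5462, 0.189, 0.2655]
eef_rot: [0.493, 0.87, -0.001, -0.0]
wrist_force: [-1.1, -0.6, -0.4]
gripper_width: 0.999
t 2.8 tcp [0.5462 0.189  0.2655] head 120.9 tilt 0.09 F [-1.1 -0.6 -0.4] M [ 0.    0.   -0.03] w 0.999 j [ 0.29  0.39 -0.8   1.77  0.31  1.11 -0.07]
t 2.85 tcp [0.5454 0.1883 0.2632] head 120.87 tilt 0.28 F [-1.6 -1.  -0.7] M [-0.03  0.03  0.01] w 1.001 j [ 0.29  0.39 -0.8   1.78  0.31  1.11 -0.07]
```

View pics/w4.png

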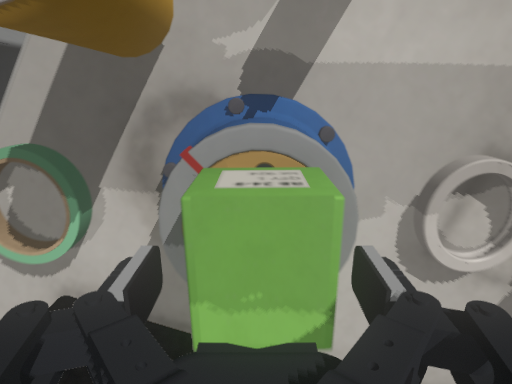

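The carton sits between the pads at (263,260), so I close the jaws.

```bash
python3 -m inch '[[0,0,0,0,2,0,0.5],[0,0,0,0,0,0,0.5],[0,0,0,0,0,0,0.4],[0,0,0,0,0,0,0.4],[0,0,0,0,0,0,0.4]]' 30; python3 - <<'E'
from h import *
show()
plan([(.54,.18,.345,121,2),(.44,.0,.345,100,4),(.415,-.10,.345,88,2),(.415,-.10,.26,88,2)],.4)
E
```

```text
clock: 3.48
eef_pos: [0.5486, 0.191, 0.2674]
eef_rot: [0.493, 0.87, 0.0, 0.001]
wrist_force: [-0.5, -1.2, 4.4]
gripper_width: 0.699
t 3.48 tcp [0.5486 0.191  0.2674] head 120.94 tilt 0.06 F [-0.5 -1.2  4.4] M [-0.34  0.15 -0.08] w 0.699 j [ 0.28  0.39 -0.8   1.76  0.31  1.12 -0.07]
0 [0.0, 0.0, -0.0, -2.6, -6.5, -38.8, 0.4]
0 [0.0, 0.0, -0.0, -2.6, -6.5, -38.8, 0.4]
0 [0.0, 0.0, 5.3, -25.7, -44.6, 0.0, 0.4]
0 [0.0, 0.0, 5.3, -29.7, -42.1, 0.0, 0.4]
0 [0.0, 0.0, 5.3, -33.4, -39.2, 0.0, 0.4]
1 [0.0, 0.0, 5.3, -36.8, -36.0, 0.0, 0.4]
1 [-0.0, -0.0, 6.0, -47.1, -21.0, -0.0, 0.4]
1 [-0.0, -0.0, 6.0, -49.0, -16.0, -0.0, 0.4]
1 [-0.0, -0.0, 0.0, -0.0, 0.0, 42.5, 0.4]
1 [-0.0, -0.0, 0.0, -0.0, 0.0, 42.5, 0.4]
```

```bash
python3 - <<'E'
from h import *
plan([(.543,.185,.345,121,2),(.44,.02,.345,155,4),(.415,-.10,.335,185,3),(.415,-.10,.30,191,1)],.4)
E
```

```text
0 [0.0, 0.0, -0.0, -1.2, -3.9, -38.8, 0.4]
0 [0.0, 0.0, -0.0, -1.2, -3.9, -38.8, 0.4]
0 [-0.0, 0.0, -8.5, -22.1, -43.3, 0.0, 0.4]
0 [-0.0, 0.0, -8.5, -15.5, -46.1, 0.0, 0.4]
0 [-0.0, 0.0, -8.5, -8.5, -47.9, 0.0, 0.4]
1 [-0.0, 0.0, -8.5, -1.3, -48.6, 0.0, 0.4]
1 [-0.0, 0.0, -10.0, -9.4, -39.8, 3.3, 0.4]
1 [-0.0, 0.0, -10.0, -2.3, -40.8, 3.3, 0.4]
1 [-0.0, 0.0, -10.0, 4.8, -40.6, 3.3, 0.4]
1 [-0.0, 0.0, -6.0, 0.0, 0.0, 35.0, 0.4]
```

```bash
python3 -m inch '[[0,0,0,-1.2,-4,-39,0.4],[0,0,0,-1.2,-4,-39,0.4],[0,0,-8.5,-22,-43.5,0,0.4],[0,0,-8.5,-15.5,-46,0,0.4],[0,0,-8.5,-8.5,-48,0,0.4]]'; python3 - <<'E'
from h import *
show(); snap("top","t1"); snap("wrist","w5")
E
```

```text
clock: 4.1
eef_pos: [0.4656, 0.0626, 0.344]
eef_rot: [0.29, 0.957, -0.0, -0.001]
wrist_force: [0.2, -0.8, -1.7]
gripper_width: 0.696
t 4.1 tcp [0.4656 0.0626 0.344 ] head 146.24 tilt 0.06 F [ 0.2 -0.8 -1.7] M [-0.08  0.01  0.02] w 0.696 j [ 0.68  0.01 -0.86  1.94  0.01  1.2   0.79]
```

View pics/w5.png

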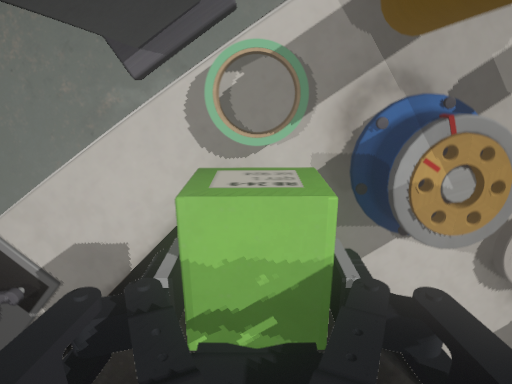

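```bash
python3 -m inch '[[0,0,-8.5,-1.5,-48.5,0,0.4],[0,0,-10,-9.5,-40,3.5,0.4],[0,0,-10,-2.5,-41,3.5,0.4],[0,0,-10,5,-40.5,3.5,0.4],[0,0,-6,0,0,35,0.4]]'; python3 - <<'E'
from h import *
show()
plan([(.415,-.10,.2,191,4)],.4)
E
```

```text
clock: 4.82
eef_pos: [0.416, -0.097, 0.3003]
eef_rot: [-0.084, 0.996, -0.002, 0.002]
wrist_force: [0.6, 1.1, -2.3]
gripper_width: 0.693
t 4.83 tcp [ 0.416  -0.097   0.3003] head -170.34 tilt 0.29 F [ 0.6  1.1 -2.3] M [0.06 0.   0.02] w 0.693 j [ 0.81 -0.06 -0.62  2.09 -0.04  1.1   1.95]
0 [-0.1, 0.0, -0.3, 0.5, -0.6, 25.1, 0.4]
0 [-0.1, 0.0, -0.3, 0.4, -0.6, 25.1, 0.4]
0 [-0.1, 0.0, -0.3, 0.4, -0.6, 25.1, 0.4]
0 [-0.1, 0.0, -0.3, 0.4, -0.7, 25.1, 0.4]
0 [0.0, 0.0, 0.0, 0.0, 0.0, 0.0, 0.4]
```

The carton is held level, and the ring is revealed with its line at (430,165) and the index line at (452,125). I lower the carton.

```bash
python3 -m inch '[[0,0,0,0.5,-0.6,25,0.4],[0,0,0,0.5,-0.6,25,0.4],[0,0,0,0.5,-0.6,25,0.4],[0,0,0,0.5,-0.6,21,0.4],[0,0,0,0,0,4,0.4]]'; python3 - <<'E'
from h import *
show()
E
```

```text
clock: 5.45
eef_pos: [0.4132, -0.0961, 0.1979]
eef_rot: [-0.085, 0.996, 0.001, -0.002]
wrist_force: [-0.3, 0.0, -2.2]
gripper_width: 0.696
t 5.45 tcp [ 0.4132 -0.0961  0.1979] head -170.19 tilt 0.21 F [-0.3  0.  -2.2] M [ 0.01 -0.01 -0.  ] w 0.696 j [ 0.79  0.11 -0.64  2.18  0.08  0.88  1.84]
```

```bash
python3 -m inch '[[0,0,0,0,0,2,0.4],[0,0,0,0,0,1.5,0.4],[0,0,0,0,0,1,0.4],[0,0,0,0,0,0.5,0.4],[0,0,0,0,0,0,0.4]]'; python3 - <<'E'
from h import *
show()
E
```

```text
clock: 6.08
eef_pos: [0.4139, -0.0969, 0.1945]
eef_rot: [-0.085, 0.996, -0.0, -0.0]
wrist_force: [0.1, 0.0, -1.8]
gripper_width: 0.692
t 6.08 tcp [ 0.4139 -0.0969  0.1945] head -170.23 tilt 0.04 F [ 0.1  0.  -1.8] M [-0.02 -0.02  0.03] w 0.692 j [ 0.79  0.11 -0.64  2.19  0.09  0.87  1.84]
```

```bash
python3 -m inch '[[0,0,0,0,0,1,0.4],[0,0,0,0,0,1,0.4],[0,0,0,0,0,0.5,0.4],[0,0,0,0,0,0,0.4],[0,0,0,0,0,0,0.4]]'; python3 - <<'E'
from h import *
show()
E
```

```text
clock: 6.7
eef_pos: [0.4141, -0.0969, 0.1933]
eef_rot: [-0.085, 0.996, -0.0, -0.001]
wrist_force: [-6.7, 0.7, 15.9]
gripper_width: 0.696
t 6.7 tcp [ 0.4141 -0.0969  0.1933] head -170.23 tilt 0.11 F [-6.7  0.7 15.9] M [0.59 1.26 0.11] w 0.696 j [ 0.79  0.12 -0.64  2.19  0.09  0.86  1.83]
```

```bash
python3 -m inch '[[0,0,0,0,0,-0.5,0.8],[0,0,0,0,0,0,1],[0,0,0,0,0,0,1],[0,0,0,0,0,-10,1],[0,0,0,0,0,-40,1]]'; python3 - <<'E'
from h import *
show()
plan([(.414,-.097,.32,190,2),(.37,-.25,.345,140,5),(.37,-.33,.36,98,4),(.37,-.33,.36,98,4)],1)
E
```

```text
clock: 7.32
eef_pos: [0.4128, -0.0966, 0.2416]
eef_rot: [-0.085, 0.996, 0.001, -0.002]
wrist_force: [1.4, -0.5, 0.4]
gripper_width: 1.002
t 7.33 tcp [ 0.4128 -0.0966  0.2416] head -170.2 tilt 0.3 F [ 1.4 -0.5  0.4] M [-0.08 -0.01 -0.  ] w 1.002 j [ 0.81  0.02 -0.64  2.15  0.02  0.98  1.9 ]
0 [0.1, -0.1, -0.1, -0.4, -0.2, -39.2, 1]
0 [0.1, -0.1, -0.1, -0.5, -0.2, -39.2, 1]
0 [0.0, -0.0, 10.0, 14.0, -28.6, -5.0, 1]
0 [0.0, -0.0, 10.0, 8.8, -30.6, -5.0, 1]
0 [0.0, -0.0, 10.0, 3.4, -31.7, -5.0, 1]
1 [0.0, -0.0, 10.0, -2.2, -31.8, -5.0, 1]
1 [0.0, -0.0, 10.0, -7.7, -30.9, -5.0, 1]
1 [-0.0, 0.0, 10.5, -12.9, -15.3, -3.8, 1]
1 [-0.0, 0.0, 10.5, -15.4, -12.7, -3.8, 1]
1 [-0.0, 0.0, 10.5, -17.5, -9.7, -3.8, 1]
2 [-0.0, 0.0, 10.5, -19.0, -6.3, -3.8, 1]
2 [0.0, -0.0, 0.0, 0.0, 0.0, 0.0, 1]
2 [0.0, -0.0, 0.0, 0.0, 0.0, 0.0, 1]
2 [0.0, -0.0, 0.0, 0.0, 0.0, 0.0, 1]
2 [0.0, -0.0, 0.0, 0.0, 0.0, 0.0, 1]
```

```bash
python3 -m inch '[[0,0,0,0,0,-40,1],[0,0,0,0,0,-40,1],[0,0,10,14,-28.5,-5,1],[0,0,10,9,-30.5,-5,1],[0,0,10,3.5,-31.5,-5,1]]'; python3 - <<'E'
from h import *
show()
plan([(.39,-.25,.36,140,2),(.405,-.33,.38,98,4),(.405,-.33,.38,98,4)],1)
E
```

```text
clock: 7.95
eef_pos: [0.3865, -0.1888, 0.3384]
eef_rot: [0.178, 0.984, -0.001, 0.0]
wrist_force: [1.0, 0.3, 0.4]
gripper_width: 0.998
t 7.95 tcp [ 0.3865 -0.1888  0.3384] head 159.48 tilt 0.08 F [1.  0.3 0.4] M [-0.01 -0.03 -0.01] w 0.998 j [ 0.96 -0.1  -0.53  2.03 -0.05  1.19  1.66]
0 [-0.0, 0.0, 9.7, -12.4, -28.0, -10.8, 1]
0 [-0.0, 0.0, 9.7, -16.9, -25.5, -10.8, 1]
0 [0.0, 0.0, 10.5, -15.7, -12.9, -5.0, 1]
0 [0.0, 0.0, 10.5, -17.8, -9.8, -5.0, 1]
0 [0.0, 0.0, 10.5, -19.3, -6.4, -5.0, 1]
1 [0.0, 0.0, 10.5, -20.2, -2.8, -5.0, 1]
1 [-0.0, -0.0, 0.0, 0.0, 0.0, 0.0, 1]
1 [-0.0, -0.0, 0.0, 0.0, 0.0, 0.0, 1]
1 [-0.0, -0.0, 0.0, 0.0, 0.0, 0.0, 1]
1 [-0.0, -0.0, 0.0, 0.0, 0.0, 0.0, 1]
```

```bash
python3 -m inch '[[0,0,9.7,-12.5,-28,-11,1],[0,0,9.7,-17,-25.5,-11,1],[0,0,10.5,-15.5,-13,-5,1],[0,0,10.5,-18,-10,-5,1],[0,0,10.5,-19.5,-6.5,-5,1]]';python3 -m inch '[[0,0,10.5,-20,-3,-5,1],[0,0,0,0,0,0,1],[0,0,0,0,0,0,1],[0,0,0,0,0,0,1],[0,0,0,0,0,0,1]]'; python3 - <<'E'
from h import *
show(); snap("wrist","w6"); snap("top","t2")
E
```

```text
clock: 8.57
eef_pos: [0.4023, -0.3102, 0.3752]
eef_rot: [0.584, 0.812, -0.0, 0.0]
wrist_force: [0.8, -0.5, -0.2]
gripper_width: 0.999
clock: 9.2
eef_pos: [0.406, -0.3288, 0.3794]
eef_rot: [0.653, 0.757, -0.0, -0.0]
wrist_force: [-0.3, 0.3, 0.5]
gripper_width: 0.999
t 9.2 tcp [ 0.406  -0.3288  0.3794] head 98.48 tilt 0.04 F [-0.3  0.3  0.5] M [ 0.05 -0.09  0.01] w 0.999 j [ 1.05  0.09 -0.44  1.79  0.04  1.28  0.75]
```

View pics/w6.png

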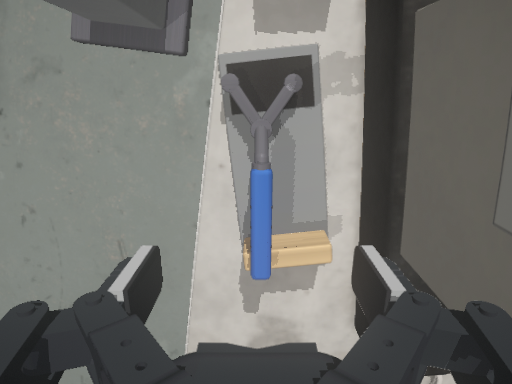

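View pics/t2.png

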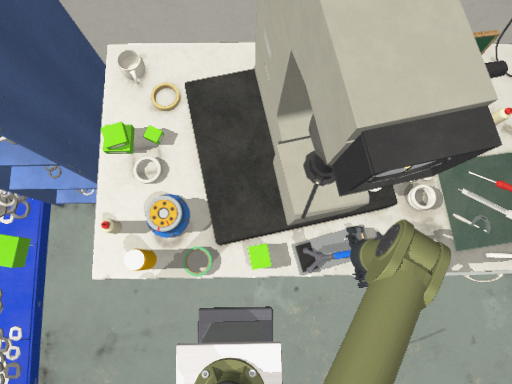

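The wrist view shows the spanner with its fork ends at (230,82) and (293,82) and the blue handle from (262,170) to (260,278), over the bar. The top view shows the carton standing at (259,256) and the ring uncovered at (167,212).

```bash
python3 - <<'E'
from h import *
a,d,c=load("w6")
hsv=cv2.cvtColor(a,cv2.COLOR_RGB2HSV); ys,xs=np.mgrid[:384,:512]
b=(hsv[...,0]>100)&(hsv[...,0]<125)&(hsv[...,1]>120)&(ys>160)&(ys<290)&(xs>240)&(xs<285)
P=(c[2][:3,3]+rays(c,np.c_[xs.ravel(),ys.ravel()])[1]*d.ravel()[:,None]).reshape(384,512,3)
b&=abs(P[...,2]-.069)<.006
pts=onz(c,np.c_[xs[b],ys[b]],.069)[:,:2]
r=cv2.minAreaRect((pts*1000).astype(np.float32)); print("handle",b.sum(),np.median(P[b][:,2]),r)
print("ends",onz(c,[[230,82],[293,82]],.026).round(4))
cr=cv2.resize(a[50:180,200:330],None,fx=3,fy=3,interpolation=2)
a2,d2,c2=load("w5")
cr2=cv2.resize(a2[90:260,345:512],None,fx=2.35,fy=2.3,interpolation=2)[:390,:390]
cv2.imwrite("pics/crop2.png",np.hstack([cr[:390],cr2])[:,:,::-1])
E
```

```text
handle 2170 0.06891808202851896 ((416.83441162109375, -373.0008239746094), (18.340974807739258, 108.5946273803711), 8.215841293334961)
ends [[ 0.3691 -0.25    0.026 ]
 [ 0.4279 -0.2412  0.026 ]]
```

View pics/crop2.png

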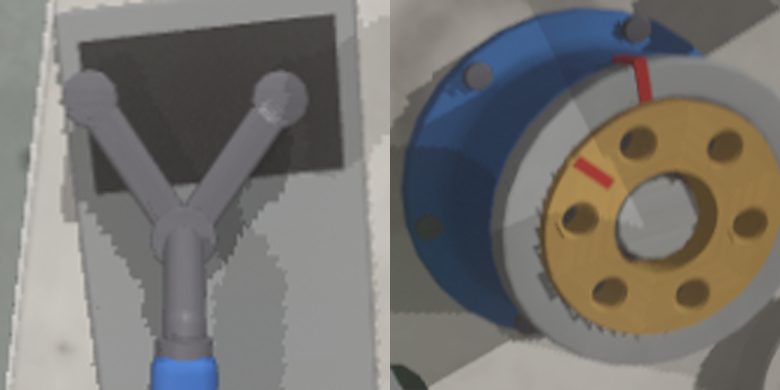

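```bash
python3 - <<'E'
from h import *
a,d,c=load("w5")
def px(l): return [[345+(x-390)/2.35,90+y/2.3] for x,y in l]
H=onz(c,px([(638,143),(724,146),(750,223),(692,293),(610,292),(580,218)]),.074)[:,:2]
ce=H.mean(0); v=H-ce; print("centre",ce.round(4),np.linalg.norm(v,axis=1).round(4),np.degrees(np.arctan2(v[:,1],v[:,0])).round(1))
for n,q,z in(("ringmark",(593,172),.074),("index",(644,80),.072)):
    p=onz(c,px([q]),z)[0,:2]-ce; print(n,np.linalg.norm(p).round(4),np.degrees(np.arctan2(p[1],p[0])).round(1))
# top view: brass mask
a,d,c=load("t2"); hsv=cv2.cvtColor(a,cv2.COLOR_RGB2HSV); ys,xs=np.mgrid[:384,:512]
print(hsv[205,160],hsv[212,152])
m=((hsv[...,0]>12)&(hsv[...,0]<24)&(hsv[...,1]>100)&(abs(xs-167)<22)&(abs(ys-214)<22)).astype(np.uint8)
cn=cv2.findContours(m,cv2.RETR_EXTERNAL,cv2.CHAIN_APPROX_NONE)[0]; cn=max(cn,key=len)[:,0]
p=onz(c,cn,.074)[:,:2]; print("top",cv2.fitEllipse((p*1000).astype(np.float32)), cv2.minEnclosingCircle((p*1000).astype(np.float32)))
a,d,c=load("w6"); p0=np.array([.4153,-.3618])
plan([(p0[0],p0[1],.30,98.3,3),(p0[0],p0[1],.215,98.3,4)],1)
cr=cv2.resize(load("t2")[0][185:245,135:205],None,fx=8,fy=8,interpolation=2); cv2.imwrite("pics/crop3.png",cr[:,:,::-1])
E
```

```text
centre [0.5463 0.1923] [0.0299 0.0299 0.0301 0.0299 0.03   0.03  ] [ 174.9  115.4   54.9   -5.2  -64.6 -125.1]
ringmark 0.0324 -154.2
index 0.0487 163.5
[ 22 180 238] [ 23 184 237]
top ((544.2432250976562, 192.5244140625), (79.3184585571289, 80.28006744384766), 146.48281860351562) ((544.0123901367188, 192.3372802734375), 41.61896514892578)
0 [-0.0, 0.0, 0.0, -11.2, 1.5, 26.5, 1]
0 [-0.0, 0.0, 0.0, -11.2, 1.5, 26.5, 1]
0 [-0.0, 0.0, 0.0, -11.2, 1.5, 26.5, 1]
0 [0.0, 0.0, -0.0, 0.0, -0.0, 21.2, 1]
0 [0.0, 0.0, -0.0, 0.0, -0.0, 21.2, 1]
1 [0.0, 0.0, -0.0, 0.0, -0.0, 21.2, 1]
1 [0.0, 0.0, -0.0, 0.0, -0.0, 21.2, 1]
1 [0.0, 0.0, 0.0, 0.0, 0.0, 0.0, 1]
1 [0.0, 0.0, 0.0, 0.0, 0.0, 0.0, 1]
1 [0.0, 0.0, 0.0, 0.0, 0.0, 0.0, 1]
```

View pics/crop3.png

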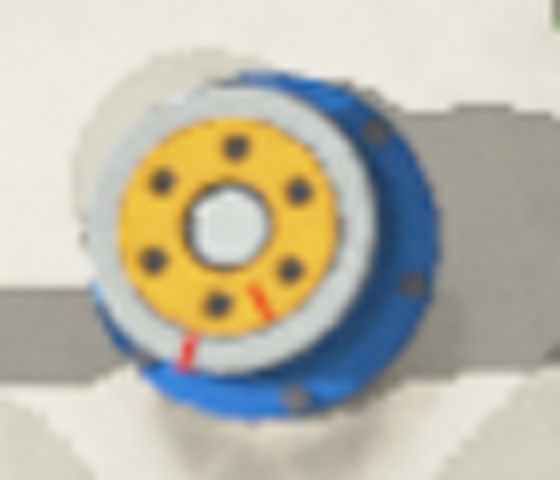

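The ring centre is at about (0.545, 0.192). Its line is at heading 205.8° and the index at 163.5°, so 42.3° (0.738 rad) clockwise is needed. I plan to insert at spanner heading 145.8°. First I grip the spanner.

```bash
python3 -m inch '[[0,0,0,-11.2,1.4,26.5,1],[0,0,0,-11.2,1.4,26.5,1],[0,0,0,-11.2,1.4,26.5,0.7],[0,0,0,0,0,25,0.6],[0,0,0,0,0,25,0.55]]'; python3 - <<'E'
from h import *
show()
plan([(.4153,-.3618,.213,98.3,3)],.5)
E
```

```text
clock: 9.93
eef_pos: [0.4149, -0.3623, 0.2491]
eef_rot: [0.653, 0.757, -0.0, -0.0]
wrist_force: [0.4, -0.2, -0.8]
gripper_width: 0.554
t 9.93 tcp [ 0.4149 -0.3623  0.2491] head 98.39 tilt 0.03 F [ 0.4 -0.2 -0.8] M [ 0.03 -0.05  0.01] w 0.554 j [ 1.04  0.27 -0.42  1.86  0.13  1.03  0.72]
0 [-0.0, 0.0, 0.0, 0.1, 0.2, 12.0, 0.5]
0 [-0.0, 0.0, 0.0, 0.1, 0.2, 12.0, 0.5]
0 [-0.0, 0.0, 0.0, 0.1, 0.2, 12.0, 0.5]
0 [0.0, 0.0, 0.0, 0.0, 0.0, 0.0, 0.5]
0 [0.0, 0.0, 0.0, 0.0, 0.0, 0.0, 0.5]
```

```bash
python3 -m inch '[[0,0,0,0,0,12,0.5],[0,0,0,0,0,12,0.5],[0,0,0,0,0,12,0.4],[0,0,0,0,0,0,0.4],[0,0,0,0,0,0,0.4]]' 30; python3 - <<'E'
from h import *
show();a,d,c=snap("wrist","w7"); show()
E
```

```text
clock: 10.55
eef_pos: [0.4152, -0.3623, 0.2144]
eef_rot: [0.654, 0.757, -0.0, 0.0]
wrist_force: [0.3, -0.3, -0.2]
gripper_width: 0.395
t 10.55 tcp [ 0.4152 -0.3623  0.2144] head 98.38 tilt 0.06 F [ 0.3 -0.3 -0.2] M [-0.03  0.01  0.05] w 0.395 j [ 1.03  0.32 -0.41  1.89  0.15  0.97  0.7 ]
t 10.6 tcp [ 0.4152 -0.3624  0.2146] head 98.39 tilt 0.08 F [ 0.4 -0.2 -0.1] M [ 0.01 -0.03 -0.01] w 0.401 j [ 1.03  0.32 -0.41  1.89  0.15  0.97  0.7 ]
```

View pics/w7.png

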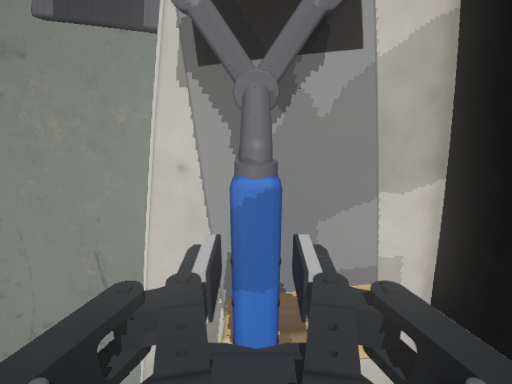

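The handle at (256,270) is centred between the pads and parallel to them. I close and lift.

```bash
python3 -m inch '[[0,0,0,0,0,0,0.2],[0,0,0,0,0,0,0.1],[0,0,0,0,0,0,0.1],[0,0,0,0,0,0,0.1],[0,0,0,0,0,0,0.1]]' 100; python3 - <<'E'
from h import *
show()
E
python3 -m inch '[[0,0,0,0,0,-10,0.1],[0,0,0,0,0,-20,0.1],[0,0,0,0,0,-30,0.1],[0,0,0,0,0,-20,0.1],[0,0,0,0,0,0,0.1]]'; python3 - <<'E'
from h import *
show(); snap("wrist","w8"); snap("side","s8")
E
```

```text
clock: 11.22
eef_pos: [0.4152, -0.3625, 0.2149]
eef_rot: [0.654, 0.757, -0.0, 0.001]
wrist_force: [-1.5, -0.3, 5.9]
gripper_width: 0.211
t 11.22 tcp [ 0.4152 -0.3625  0.2149] head 98.38 tilt 0.09 F [-1.5 -0.3  5.9] M [ 0.15  0.24 -0.01] w 0.211 j [ 1.03  0.32 -0.41  1.89  0.15  0.97  0.7 ]
clock: 11.85
eef_pos: [0.4153, -0.3624, 0.2952]
eef_rot: [0.654, 0.757, -0.0, 0.001]
wrist_force: [0.1, 0.4, -3.4]
gripper_width: 0.215
t 11.85 tcp [ 0.4153 -0.3624  0.2952] head 98.38 tilt 0.17 F [ 0.1  0.4 -3.4] M [-0.04  0.04  0.02] w 0.215 j [ 1.05  0.22 -0.42  1.82  0.1   1.12  0.74]
```

View pics/w8.png

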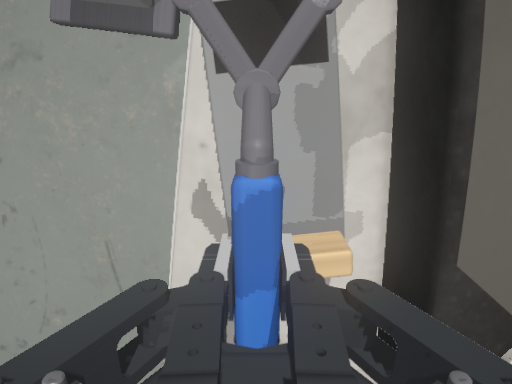

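View pics/s8.png

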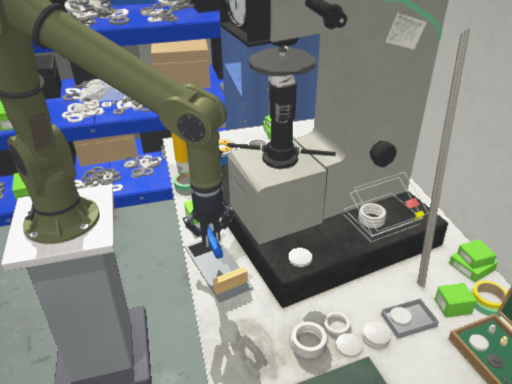

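```bash
python3 - <<'E'
from h import *
plan([(.405,-.30,.335,98.4,2),(.41,-.17,.34,108,3),(.45,-.05,.34,120,3),(.55,.06,.34,135,3),(.643,.126,.33,145.8,3)],.1)
E
```

```text
0 [-0.0, -0.0, -0.0, 31.3, -0.2, -21.0, 0.1]
0 [-0.0, -0.0, -0.0, 31.3, -0.2, -21.0, 0.1]
0 [0.0, 0.0, -3.2, 42.6, 8.0, -1.7, 0.1]
0 [0.0, 0.0, -3.2, 42.1, 10.3, -1.7, 0.1]
0 [0.0, 0.0, -3.2, 41.5, 12.7, -1.7, 0.1]
1 [0.0, -0.0, -4.0, 33.9, 25.0, 0.0, 0.1]
1 [0.0, -0.0, -4.0, 32.1, 27.3, 0.0, 0.1]
1 [0.0, -0.0, -4.0, 30.1, 29.5, 0.0, 0.1]
1 [-0.0, 0.0, -5.0, 15.1, 47.2, -0.0, 0.1]
1 [-0.0, 0.0, -5.0, 10.9, 48.3, -0.0, 0.1]
2 [-0.0, 0.0, -5.0, 6.7, 49.1, -0.0, 0.1]
2 [-0.0, 0.0, -3.6, -6.4, 37.5, 3.3, 0.1]
2 [-0.0, 0.0, -3.6, -8.7, 37.0, 3.3, 0.1]
2 [-0.0, 0.0, -3.6, -11.0, 36.4, 3.3, 0.1]
2 [0.0, 0.0, 0.0, 0.0, 0.0, 0.0, 0.1]
```

```bash
python3 -m inch '[[0,0,0,31.3,0,-21,0.1],[0,0,0,31.3,0,-21,0.1],[0,0,-3.2,42.6,8,-1.5,0.1],[0,0,-3.2,42,10.3,-1.5,0.1],[0,0,-3.2,41.5,12.7,-1.5,0.1]]'; python3 -m inch '[[0,0,-4,34,25,0,0.1],[0,0,-4,32,27.3,0,0.1],[0,0,-4,30,29.5,0,0.1],[0,0,-5,15,47.2,0,0.1],[0,0,-5,11,48.3,0,0.1]]'; python3 -m inch '[[0,0,-5,6.7,49,0,0.1],[0,0,-3.6,-6.4,37.5,3.3,0.1],[0,0,-3.6,-8.7,37,3.3,0.1],[0,0,-3.6,-11,36.4,3.3,0.1],[0,0,0,0,0,0,0.1]]'; python3 -m inch '[[0,0,0,0,0,0,0.1],[0,0,0,0,0,0,0.1],[0,0,0,0,0,0,0.1],[0,0,0,0,0,0,0.1],[0,0,0,0,0,0,0.1]]'; python3 - <<'E'
from h import *
show(); snap("wrist","w9"); snap("top","t9");show()
E
```

```text
clock: 12.58
eef_pos: [0.4102, -0.1688, 0.339]
eef_rot: [0.587, 0.809, -0.0, -0.001]
wrist_force: [0.6, 0.4, -4.1]
gripper_width: 0.215
clock: 13.2
eef_pos: [0.5177, 0.0237, 0.339]
eef_rot: [0.422, 0.907, -0.001, -0.001]
wrist_force: [-0.1, -1.0, -4.1]
gripper_width: 0.216
clock: 13.82
eef_pos: [0.6444, 0.1273, 0.3272]
eef_rot: [0.293, 0.956, 0.001, -0.003]
wrist_force: [-0.7, 0.0, -3.4]
gripper_width: 0.213
clock: 14.45
eef_pos: [0.6438, 0.1252, 0.3305]
eef_rot: [0.294, 0.956, -0.0, 0.0]
wrist_force: [-1.0, 0.3, -4.4]
gripper_width: 0.218
t 14.45 tcp [0.6438 0.1252 0.3305] head 145.76 tilt 0.04 F [-1.   0.3 -4.4] M [-0.   -0.12  0.  ] w 0.218 j [ 0.38  0.51 -0.84  1.51  0.38  1.3   0.48]
t 14.55 tcp [0.6438 0.1253 0.3304] head 145.77 tilt 0.03 F [-0.4  0.3 -3.3] M [-0.05 -0.01 -0.02] w 0.216 j [ 0.38  0.51 -0.84  1.51  0.39  1.3   0.48]
```

View pics/w9.png

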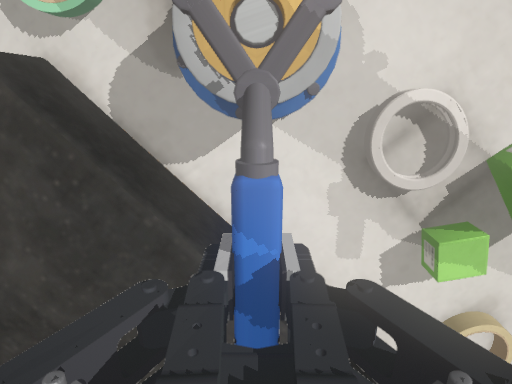

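View pics/t9.png

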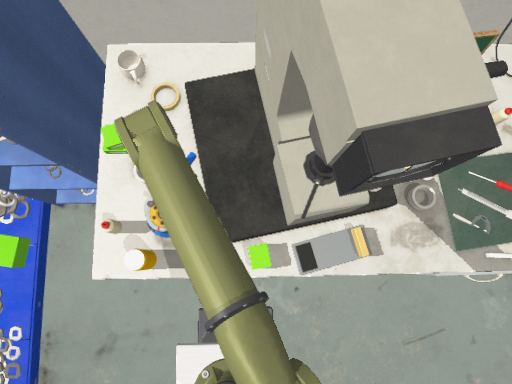

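```bash
python3 - <<'E'
from h import *
a,d,c=load("w9")
cr=cv2.resize(a[0:120,160:350],None,fx=4,fy=4,interpolation=2); cv2.imwrite("pics/crop4.png",cr[:,:,::-1])
print(proj(c,[[.5455,.192,.07],[.5455,.192,.074]]).round(1))
E
```

```text
[[256.2  19.8]
 [256.2  18.4]]
```

View pics/crop4.png

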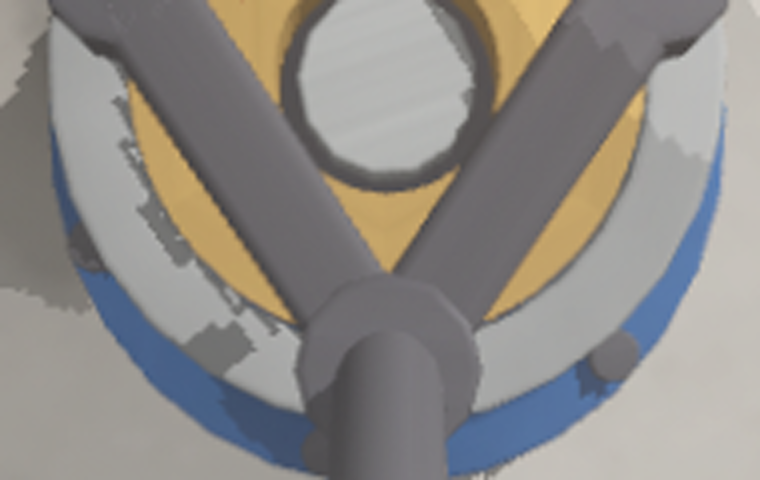

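```bash
python3 - <<'E'
from h import *
a,d,c=load("w9")
t=np.linspace(0,2*np.pi,200)
for r,z in((.0145,.07),(.041,.074),(.055,.072)):
    for cc in((.5455,.192),):
        p=proj(c,np.c_[cc[0]+r*np.cos(t),cc[1]+r*np.sin(t),np.full(200,z)]); print(r,"cols",p[:,0].min().round(1),p[:,0].max().round(1),"bottom",p[:,1].max().round(1))
g=a[:60,:,:].astype(int)
# shaft pixel extents by greyness & brightness
m=(g.max(2)-g.min(2)<18)&(g.mean(2)>140); n,l=cv2.connectedComponents(m.astype(np.uint8)); k=l[20,256]; yy,xx=np.nonzero(l==k); print("shaft",xx.min(),xx.max(),yy.max())
hsv=cv2.cvtColor(a,cv2.COLOR_RGB2HSV); b=(hsv[...,0]<27)&(hsv[...,0]>10)&(hsv[...,1]>100)&(np.mgrid[:384,:512][0]<120)&(abs(np.mgrid[:384,:512][1]-256)<80)
yy,xx=np.nonzero(b)
for s in (0,1):
    pass
pts=[]
for row in range(25,75):
    q=xx[yy==row]
    if len(q): pts+= [(q.min()-.5,row)] if q.min()<256 else []; pts+=[(q.max()+.5,row)] if q.max()>256 else []
w=onz(c,pts,.074)[:,:2]
from scipy.optimize import least_squares
f=least_squares(lambda v:np.hypot(w[:,0]-v[0],w[:,1]-v[1])-.041,[.545,.192],loss="soft_l1",f_scale=.0005); print(f.x.round(4),np.abs(f.fun).mean())
# rotate of fork: project predicted pin ends
p,r=pose()
for yy_ in(.0305,-.0295): print(proj(c,p+r.apply([.1181,yy_,.2089-.02])).round(1))
print(proj(c,p+r.apply([.1181-.044,.0005,.2089-.02])).round(1))
E
```

```text
0.0145 cols 233.7 278.6 bottom 43.4
0.041 cols 191.6 320.7 bottom 85.0
0.055 cols 170.5 341.8 bottom 106.5
shaft 235 277 42
[0.5452 0.1922] 0.0001515291283798857
[[325.7 -12.6]]
[[188.9 -12.6]]
[[257.3  89.8]]
```

```bash
python3 - <<'E'
from h import *
a,d,c=load("t2")
H=onz(c,[[135+x/8-.44,185+y/8-.44] for x,y in [(235,147),(297,190),(289,269),(217,304),(152,260),(162,182)]],.074)[:,:2]
ce=H.mean(0); v=H-ce; print(ce.round(4),np.linalg.norm(v,axis=1).round(4),(np.degrees(np.arctan2(v[:,1],v[:,0]))%60).round(1))
for n,q,z in(("ringmark",(262,303),.074),("index",(189,352),.072)):
    p=onz(c,[[135+q[0]/8-.44,185+q[1]/8-.44]],z)[0,:2]-ce; print(n,np.linalg.norm(p).round(4),np.degrees(np.arctan2(p[1],p[0])).round(1))
plan([(.6427,.1256,.292,145.8,3)],.1)
E
```

```text
[0.5447 0.1932] [0.0299 0.0298 0.0297 0.0298 0.0302 0.0297] [54.5 55.8 55.3 55.5 55.1 55.5]
ringmark 0.033 -153.8
index 0.0491 164.9
0 [-0.0, 0.0, -0.0, 0.4, -0.1, 12.8, 0.1]
0 [-0.0, 0.0, -0.0, 0.4, -0.1, 12.8, 0.1]
0 [-0.0, 0.0, -0.0, 0.4, -0.1, 12.8, 0.1]
0 [0.0, 0.0, 0.0, 0.0, 0.0, 0.0, 0.1]
0 [0.0, 0.0, 0.0, 0.0, 0.0, 0.0, 0.1]
```

```bash
python3 -m inch '[[0,0,0.3,0.9,-1.1,13,0.1],[0,0,0,0,0,13,0.1],[0,0,0,0,0,13,0.1],[0,0,0,0,0,2.5,0.1],[0,0,0,0,0,0,0.1]]'; python3 - <<'E'
from h import *
show(); snap("side","s10"); a,d,c=snap("wrist","w10"); show()
s=load("s10")[0]; cv2.imwrite("pics/crop5.png",np.hstack([cv2.resize(s[120:180,180:255],None,fx=5,fy=5,interpolation=2),cv2.resize(a[0:100,160:352],None,fx=2,fy=3,interpolation=2)])[:,:,::-1])
E
```

```text
clock: 15.18
eef_pos: [0.6425, 0.125, 0.2884]
eef_rot: [0.297, 0.955, -0.0, -0.0]
wrist_force: [0.5, -0.2, -2.9]
gripper_width: 0.216
t 15.18 tcp [0.6425 0.125  0.2884] head 145.49 tilt 0.05 F [ 0.5 -0.2 -2.9] M [-0.07 -0.1  -0.02] w 0.216 j [ 0.38  0.54 -0.82  1.55  0.41  1.23  0.46]
t 15.28 tcp [0.6427 0.1251 0.2893] head 145.48 tilt 0.03 F [-0.6  0.2 -3.9] M [-0.08 -0.09 -0.01] w 0.216 j [ 0.38  0.54 -0.82  1.55  0.41  1.23  0.46]
```

View pics/crop5.png

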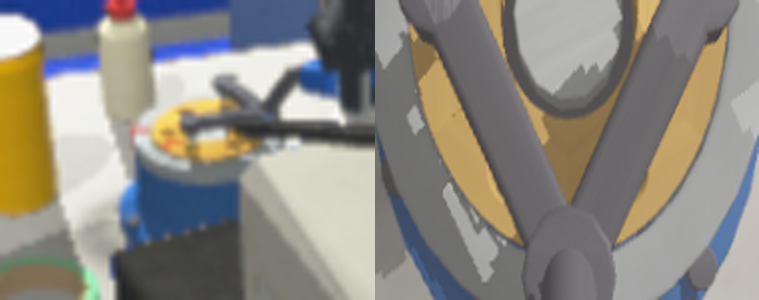

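The fork is centred over the ring in both views, so I lower it slowly and watch the force.

```bash
python3 -m inch '[[0,0,0,0,0,2,0.1],[0,0,0,0,0,2,0.1],[0,0,0,0,0,2,0.1],[0,0,0,0,0,1.5,0.1],[0,0,0,0,0,1,0.1]]'; python3 - <<'E'
from h import *
show()
E
```

```text
clock: 15.9
eef_pos: [0.6425, 0.125, 0.2801]
eef_rot: [0.297, 0.955, -0.0, -0.0]
wrist_force: [0.7, 0.6, -3.5]
gripper_width: 0.215
t 15.9 tcp [0.6425 0.125  0.2801] head 145.48 tilt 0.04 F [ 0.7  0.6 -3.5] M [-0.03 -0.06 -0.  ] w 0.215 j [ 0.37  0.55 -0.82  1.56  0.42  1.22  0.45]
```

```bash
python3 -m inch '[[0,0,0,0,0,1.5,0.1],[0,0,0,0,0,1.5,0.1],[0,0,0,0,0,1.5,0.1],[0,0,0,0,0,1,0.1],[0,0,0,0,0,0.5,0.1]]'; python3 - <<'E'
from h import *
show()
E
```

```text
clock: 16.52
eef_pos: [0.6425, 0.125, 0.2742]
eef_rot: [0.297, 0.955, -0.0, -0.0]
wrist_force: [0.2, 0.7, -3.8]
gripper_width: 0.215
t 16.52 tcp [0.6425 0.125  0.2742] head 145.48 tilt 0.04 F [ 0.2  0.7 -3.8] M [-0.07 -0.1   0.01] w 0.215 j [ 0.37  0.55 -0.81  1.57  0.42  1.21  0.45]
```

```bash
python3 -m inch '[[0,0,0,0,0,1,0.1],[0,0,0,0,0,0.5,0.1],[0,0,0,0,0,0.5,0.1],[0,0,0,0,0,0.3,0.1],[0,0,0,0,0,0,0.1]]'; python3 - <<'E'
from h import *
show()
E
```

```text
clock: 17.15
eef_pos: [0.6426, 0.1249, 0.2725]
eef_rot: [0.297, 0.955, -0.0, 0.0]
wrist_force: [-0.4, -1.4, 1.3]
gripper_width: 0.219
t 17.15 tcp [0.6426 0.1249 0.2725] head 145.47 tilt 0.03 F [-0.4 -1.4  1.3] M [-0.05  0.39  0.06] w 0.219 j [ 0.37  0.55 -0.81  1.57  0.42  1.2   0.45]
```

```bash
python3 -m inch '[[0,0,0,0,0,0.4,0.1],[0,0,0,0,0,0.4,0.1],[0,0,0,0,0,0,0.1],[0,0,0,0,0,0,0.1],[0,0,0,0,0,0,0.1]]'; python3 - <<'E'
from h import *
show(); snap("side","s11"); a,d,c=snap("wrist","w11")
s=load("s11")[0]; cv2.imwrite("pics/crop6.png",np.hstack([cv2.resize(s[120:180,180:255],None,fx=5,fy=5,interpolation=2),cv2.resize(a[0:100,160:352],None,fx=2,fy=3,interpolation=2)])[:,:,::-1])
E
```

```text
clock: 17.77
eef_pos: [0.6428, 0.1248, 0.272]
eef_rot: [0.297, 0.955, -0.0, 0.0]
wrist_force: [-0.3, -2.1, 4.9]
gripper_width: 0.218
t 17.77 tcp [0.6428 0.1248 0.272 ] head 145.46 tilt 0.05 F [-0.3 -2.1  4.9] M [-0.11  0.65  0.18] w 0.218 j [ 0.37  0.55 -0.81  1.57  0.42  1.2   0.45]
```

View pics/crop6.png

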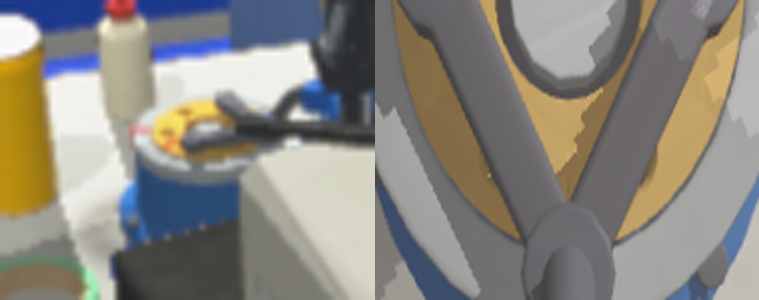

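The spanner is fully home: it sat down at the expected height, with rising force and the fork flat on the ring. Now I turn clockwise.

```bash
python3 -m inch '[[0,0,3,0.2,-6.2,0,0.1],[0,0,5,0.45,-10.3,0,0.1],[0,0,5,0.45,-10.3,0,0.1],[0,0,5,0.45,-10.3,0,0.1],[0,0,4,0.3,-8.2,0,0.1]]'; python3 - <<'E'
from h import *
show()
E
```

```text
clock: 18.5
eef_pos: [0.6106, 0.0941, 0.2721]
eef_rot: [0.474, 0.88, 0.001, 0.001]
wrist_force: [-0.1, -0.1, 3.4]
gripper_width: 0.215
t 18.5 tcp [0.6106 0.0941 0.2721] head 123.37 tilt 0.15 F [-0.1 -0.1  3.4] M [0.44 0.17 0.2 ] w 0.215 j [ 0.41  0.46 -0.76  1.67  0.34  1.15  0.14]
```

```bash
python3 -m inch '[[0,0,4,0.3,-8.2,0,0.1],[0,0,4,0.3,-8.2,0,0.1],[0,0,3,0.2,-6.2,0,0.1],[0,0,3,0.2,-6.2,0,0.1],[0,0,1,0,-2,0,0.1]]'; python3 - <<'E'
from h import *
show(); snap("side","s12"); a,d,c=snap("wrist","w12"); t,_,_=snap("top","t12")
s=load("s12")[0]; cv2.imwrite("pics/crop7.png",np.hstack([cv2.resize(s[120:170,190:255],None,fx=6,fy=6,interpolation=2),cv2.resize(t[185:245,135:205],None,fx=5,fy=5,interpolation=2)])[:,:,::-1])
E
```

```text
clock: 19.12
eef_pos: [0.5831, 0.0805, 0.2721]
eef_rot: [0.584, 0.811, 0.001, 0.001]
wrist_force: [1.7, -0.9, 4.4]
gripper_width: 0.219
t 19.12 tcp [0.5831 0.0805 0.2721] head 108.47 tilt 0.15 F [ 1.7 -0.9  4.4] M [ 0.46 -0.08  0.17] w 0.219 j [ 0.42  0.38 -0.73  1.74  0.28  1.12 -0.07]
```

View pics/crop7.png

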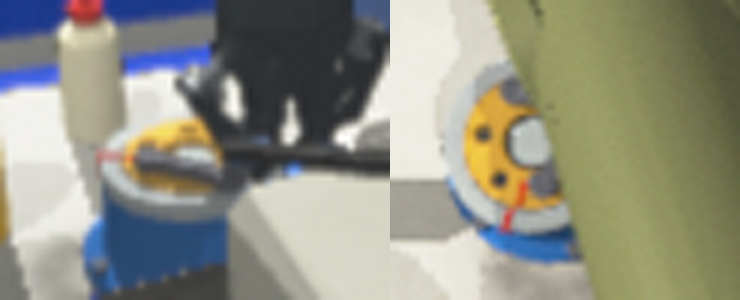

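View pics/w12.png

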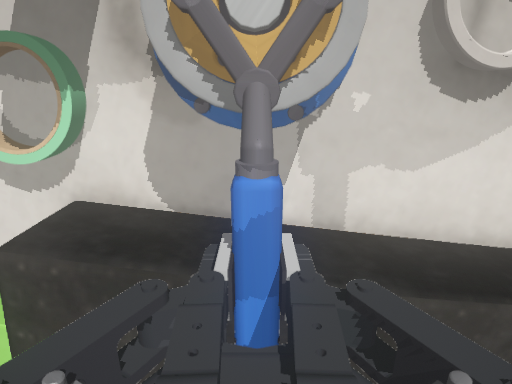

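The top crop shows both red lines nearly in line. I measure them.

```bash
cat >> h.py <<'E'
def marks(fn,ce=(.5445,.1930)):
    a,d,c=load(fn); hsv=cv2.cvtColor(a,cv2.COLOR_RGB2HSV); ys,xs=np.mgrid[:384,:512]
    m=((hsv[...,0]<8)|(hsv[...,0]>172))&(hsv[...,1]>110)&(abs(xs-167)<22)&(abs(ys-216)<24)
    pt=np.c_[xs[m],ys[m]]; w=(a[m][:,0].astype(float)-a[m][:,1])
    P=onz(c,pt,.073)[:,:2]-ce; r=np.hypot(*P.T); an=np.degrees(np.arctan2(P[:,1],P[:,0]))%360
    for n,k in(("ring",r<.0405),("index",(r>.043)&(r<.056))):
        if k.any(): print(n,k.sum(),"r",np.average(r[k],weights=w[k]).round(4),"ang",np.average(an[k],weights=w[k]).round(2),"pts",[(u,v) for u,v in pt[k].tolist()])
E
python3 - <<'E'
from h import *
marks("t2"); marks("t12")
E
```

```text
index 5 r 0.0483 ang 164.54 pts [(158, 227), (159, 227), (158, 228), (158, 229), (158, 230)]
ring 2 r 0.0281 ang 172.55 pts [(161, 222), (162, 222)]
index 5 r 0.0483 ang 164.52 pts [(158, 227), (159, 227), (158, 228), (158, 229), (158, 230)]
```

```bash
python3 - <<'E'
from h import *
for fn in("t2","t12"):
    a,d,c=load(fn); hsv=cv2.cvtColor(a,cv2.COLOR_RGB2HSV).astype(int); ys,xs=np.mgrid[:384,:512]
    ce=np.array([.5445,.193])
    P=onz(c,np.c_[xs.ravel(),ys.ravel()],.074)[:,:2]-ce; r=np.hypot(*P.T).reshape(384,512); an=(np.degrees(np.arctan2(P[:,1],P[:,0]))%360).reshape(384,512)
    k=(r<.040)&(r>.024)&(hsv[...,1]>150)&(hsv[...,0]<20)&(an>150)&(an<220)
    w=(22-hsv[...,0])[k]; print(fn,k.sum(),np.average(r[k],weights=w).round(4),np.average(an[k],weights=w).round(2),list(zip(xs[k].tolist(),ys[k].tolist(),hsv[...,0][k].tolist())))
E
python3 - <<'E'
from h import *
t=load("t12")[0]; cv2.imwrite("pics/crop8.png",cv2.resize(t[205:240,145:175],None,fx=16,fy=16,interpolation=0)[:,:,::-1])
E
```

```text
t2 17 0.0322 202.73 [(166, 220, 17), (167, 220, 18), (162, 221, 19), (163, 221, 19), (166, 221, 12), (167, 221, 13), (166, 222, 17), (167, 222, 9), (168, 222, 16), (167, 223, 12), (168, 223, 13), (161, 224, 19), (163, 224, 19), (167, 224, 18), (168, 224, 10), (169, 224, 15), (167, 225, 19)]
t12 16 0.0317 171.6 [(160, 221, 18), (161, 221, 12), (160, 222, 16), (161, 222, 7), (162, 222, 7), (160, 223, 16), (161, 223, 9), (162, 223, 14), (160, 224, 14), (161, 224, 10), (162, 224, 17), (163, 224, 19), (159, 225, 18), (160, 225, 13), (161, 225, 11), (162, 225, 19)]
```

View pics/crop8.png

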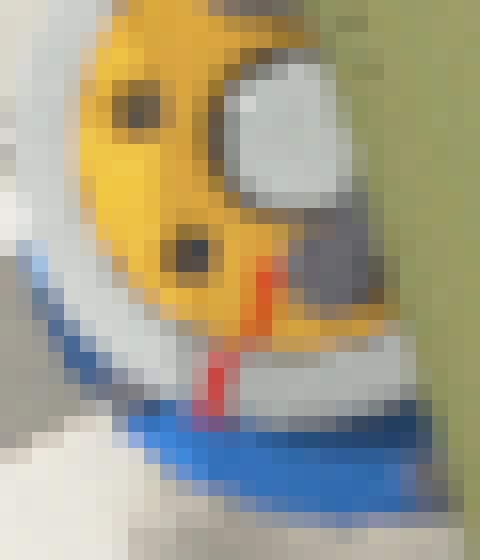

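About 6–7° remain (ring line at about 171°, index at 164.5°).

```bash
python3 -m inch '[[0,0,2,0.1,-4.1,0,0.1],[0,0,2,0.1,-4.1,0,0.1],[0,0,1.5,0,-3.1,0,0.1],[0,0,1,0,-2.1,0,0.1],[0,0,0,0,0,0,0.1]]'; python3 - <<'E'
from h import *
show(); snap("side","s13"); t,_,_=snap("top","t13")
s=load("s13")[0]; cv2.imwrite("pics/crop9.png",np.hstack([cv2.resize(s[130:165,190:230],None,fx=10,fy=10,interpolation=2),cv2.resize(t[205:240,145:180],None,fx=10,fy=10,interpolation=2)])[:,:,::-1])
marks("t13")
for fn in("t2","t12","t13"):
    a,d,c=load(fn); hsv=cv2.cvtColor(a,cv2.COLOR_RGB2HSV).astype(int); ys,xs=np.mgrid[:384,:512]
    P=onz(c,np.c_[xs.ravel(),ys.ravel()],.074)[:,:2]-[.5445,.193]; r=np.hypot(*P.T).reshape(384,512); an=(np.degrees(np.arctan2(P[:,1],P[:,0]))%360).reshape(384,512)
    k=(r<.041)&(r>.024)&(hsv[...,1]>150)&(hsv[...,0]<16)&(an>150)&(an<220)
    print(fn,k.sum(),np.average(r[k],weights=(17-hsv[...,0])[k]).round(4),np.average(an[k],weights=(17-hsv[...,0])[k]).round(2))
E
```

```text
clock: 19.9
eef_pos: [0.5703, 0.0768, 0.2719]
eef_rot: [0.629, 0.777, 0.001, 0.001]
wrist_force: [1.3, -1.1, 5.3]
gripper_width: 0.217
t 19.9 tcp [0.5703 0.0768 0.2719] head 101.99 tilt 0.09 F [ 1.3 -1.1  5.3] M [ 0.48 -0.11 -0.05] w 0.217 j [ 0.43  0.35 -0.71  1.78  0.25  1.11 -0.16]
ring 1 r 0.0282 ang 170.12 pts [(161, 222)]
index 5 r 0.0483 ang 164.51 pts [(158, 227), (159, 227), (158, 228), (158, 229), (158, 230)]
t2 7 0.033 205.68
t12 9 0.0312 172.32
t13 10 0.0321 164.92
```

View pics/crop9.png

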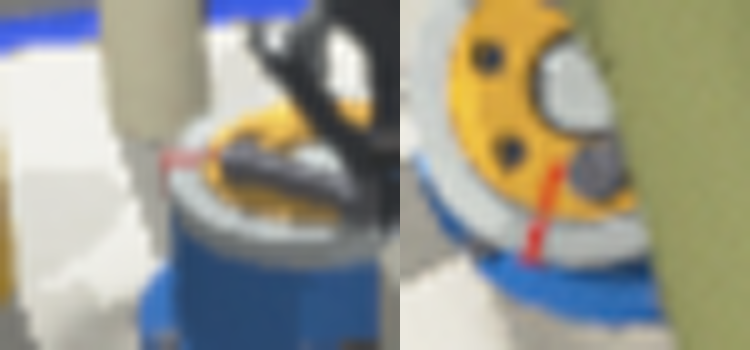

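The two lines are now in line within about 0.5°. I lift the spanner straight out.

```bash
python3 -m inch '[[0,0,0,0,0,-4,0.1],[0,0,0,0,0,-6,0.1],[0,0,0,0,0,-10,0.1],[0,0,0,0,0,-25,0.1],[0,0,0,0,0,-25,0.1]]'; python3 - <<'E'
from h import *
show()
plan([(.45,-.02,.342,105,3),(.405,-.14,.342,98.4,3),(.405,-.25,.335,98.4,2),(.4153,-.3624,.30,98.4,3),(.4153,-.3624,.24,98.4,2)],.1)
E
```

```text
clock: 20.62
eef_pos: [0.5694, 0.0761, 0.3418]
eef_rot: [0.629, 0.777, -0.001, -0.0]
wrist_force: [0.4, 0.3, -3.9]
gripper_width: 0.21
t 20.62 tcp [0.5694 0.0761 0.3418] head 101.98 tilt 0.14 F [ 0.4  0.3 -3.9] M [-0.11 -0.03  0.03] w 0.21 j [ 0.45  0.28 -0.74  1.7   0.2   1.24 -0.12]
0 [-0.0, 0.0, -1.0, -23.1, -45.6, 0.1, 0.1]
0 [-0.0, 0.0, -1.0, -22.3, -46.0, 0.0, 0.1]
0 [-0.0, 0.0, -1.0, -21.5, -46.4, -0.0, 0.1]
0 [-0.0, 0.0, 2.2, -34.8, -24.8, 0.0, 0.1]
0 [-0.0, 0.0, 2.2, -35.7, -23.5, 0.0, 0.1]
1 [-0.0, 0.0, 2.2, -36.6, -22.1, 0.0, 0.1]
1 [0.0, 0.0, -0.0, -54.4, -8.0, 3.5, 0.1]
1 [0.0, 0.0, -0.0, -54.4, -8.0, 3.5, 0.1]
1 [0.0, -0.0, 0.0, -37.6, -2.1, 11.7, 0.1]
1 [0.0, -0.0, 0.0, -37.6, -2.1, 11.7, 0.1]
2 [0.0, -0.0, 0.0, -37.6, -2.1, 11.7, 0.1]
2 [-0.0, 0.0, 0.0, 0.0, 0.0, 30.0, 0.1]
2 [-0.0, 0.0, 0.0, 0.0, 0.0, 30.0, 0.1]
2 [0.0, 0.0, 0.0, 0.0, 0.0, 0.0, 0.1]
2 [0.0, 0.0, 0.0, 0.0, 0.0, 0.0, 0.1]
```

```bash
python3 -m inch '[[0,0,-1,-23,-45.6,0,0.1],[0,0,-1,-22.3,-46,0,0.1],[0,0,-1,-21.5,-46.4,0,0.1],[0,0,0,0,0,0,0.1],[0,0,0,0,0,0,0.1]]'; python3 - <<'E'
from h import *
show(); snap("wrist","w14"); snap("top","t14")
E
```

```text
clock: 21.25
eef_pos: [0.4503, -0.0194, 0.3419]
eef_rot: [0.609, 0.793, -0.0, 0.001]
wrist_force: [0.1, 1.2, -3.6]
gripper_width: 0.215
t 21.25 tcp [ 0.4503 -0.0194  0.3419] head 104.97 tilt 0.07 F [ 0.1  1.2 -3.6] M [-0.03 -0.03 -0.01] w 0.215 j [ 0.71 -0.05 -0.7   1.98 -0.03  1.19  0.28]
```

View pics/w14.png

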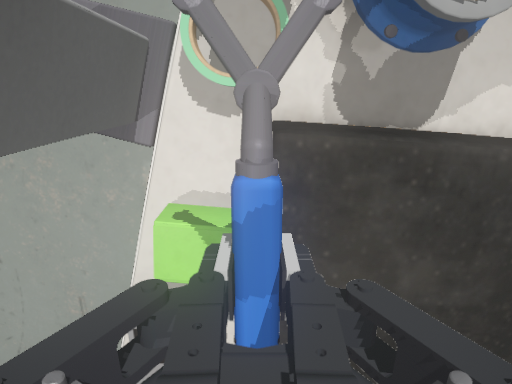

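View pics/t14.png

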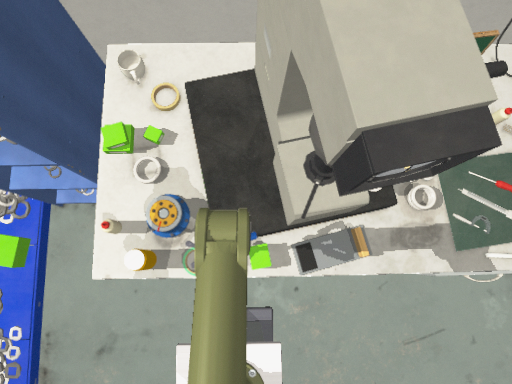

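The ring is clear of the arm in the top view at (167,212), so I measure its angle there from the holes and the mark.

```bash
python3 - <<'E'
from h import *
for fn in("t2","t14"):
    a,d,c=load(fn); hsv=cv2.cvtColor(a,cv2.COLOR_RGB2HSV).astype(int); ys,xs=np.mgrid[:384,:512]
    P=onz(c,np.c_[xs.ravel(),ys.ravel()],.074)[:,:2]-[.5447,.1932]; r=np.hypot(*P.T).reshape(384,512); an=(np.degrees(np.arctan2(P[:,1],P[:,0]))%360).reshape(384,512)
    v=hsv[...,2]; k=(r<.0365)&(r>.0235)&(hsv[...,0]>=16); w=np.clip(200-v,0,None)*k
    z=(w*np.exp(1j*np.radians(an*6))).sum(); ph=np.degrees(np.angle(z))/6; print(fn,"hole phase mod60",(ph%60).round(2))
    k=(r<.041)&(r>.024)&(hsv[...,1]>150)&(hsv[...,0]<16)&(an>150)&(an<220)
    print("mark",np.average(an[k],weights=(17-hsv[...,0])[k]).round(2)); marks(fn,(.5447,.1932))
t=load("t14")[0]; cv2.imwrite("pics/crop10.png",cv2.resize(t[185:245,135:200],None,fx=9,fy=9,interpolation=2)[:,:,::-1])
E
```

```text
t2 hole phase mod60 55.02
mark 205.84
index 5 r 0.0485 ang 164.83 pts [(158, 227), (159, 227), (158, 228), (158, 229), (158, 230)]
t14 hole phase mod60 14.56
mark 164.91
index 5 r 0.0484 ang 164.82 pts [(158, 227), (159, 227), (158, 228), (158, 229), (158, 230)]
```

View pics/crop10.png

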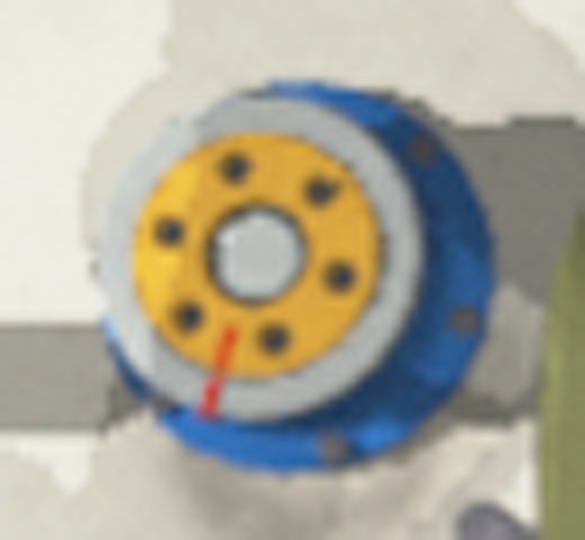

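The ring line is at 164.9° and the index at 164.8°, so they are aligned. I carry the spanner back to its rest.

```bash
python3 -m inch '[[0,0,2.2,-35,-25,0,0.1],[0,0,2.2,-35.7,-23.5,0,0.1],[0,0,2.2,-36.6,-22,0,0.1],[0,0,0,-54.4,-8,3.5,0.1],[0,0,0,-54.4,-8,3.5,0.1]]'; python3 -m inch '[[0,0,0,-37.6,-2,12,0.1],[0,0,0,-37.6,-2,12,0.1],[0,0,0,-37.6,-2,12,0.1],[0,0,0,0,0,20,0.1],[0,0,0,0,0,0,0.1]]'; python3 - <<'E'
from h import *
show(); snap("wrist","w15")
plan([(.4152,-.3625,.225,98.38,3)],.1)
E
```

```text
clock: 21.98
eef_pos: [0.4063, -0.2508, 0.3345]
eef_rot: [0.653, 0.758, -0.0, 0.0]
wrist_force: [0.9, 0.9, -2.9]
gripper_width: 0.213
clock: 22.6
eef_pos: [0.4161, -0.3617, 0.2761]
eef_rot: [0.653, 0.757, 0.0, -0.003]
wrist_force: [0.1, 0.7, -3.5]
gripper_width: 0.214
t 22.6 tcp [ 0.4161 -0.3617  0.2761] head 98.45 tilt 0.31 F [ 0.1  0.7 -3.5] M [-0.02  0.01 -0.  ] w 0.214 j [ 0.98  0.24 -0.36  1.84  0.09  1.09  0.74]
0 [-0.0, -0.0, 0.0, -0.3, -0.5, 17.5, 0.1]
0 [-0.0, -0.0, 0.0, -0.3, -0.5, 17.5, 0.1]
0 [-0.0, -0.0, 0.0, -0.3, -0.5, 17.5, 0.1]
0 [0.0, 0.0, 0.0, 0.0, 0.0, 0.0, 0.1]
0 [0.0, 0.0, 0.0, 0.0, 0.0, 0.0, 0.1]
```

View pics/w15.png

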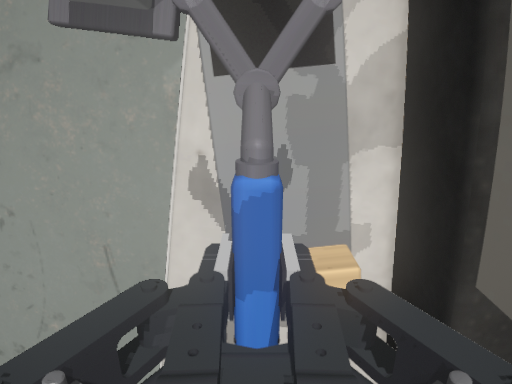

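```bash
python3 -m inch '[[0,0,0,-0.3,-0.4,17.5,0.1],[0,0,0,-0.3,-0.3,17.5,0.1],[0,0,0,-0.3,-0.3,15,0.1],[0,0,0,0,0,5,0.1],[0,0,0,0,0,2,0.1]]'; python3 - <<'E'
from h import *
show()
E
```

```text
clock: 23.28
eef_pos: [0.4148, -0.3634, 0.2211]
eef_rot: [0.654, 0.757, -0.0, -0.0]
wrist_force: [1.0, -0.3, -3.0]
gripper_width: 0.212
t 23.27 tcp [ 0.4148 -0.3634  0.2211] head 98.38 tilt 0.04 F [ 1.  -0.3 -3. ] M [-0.09 -0.08 -0.04] w 0.212 j [ 0.98  0.3  -0.35  1.89  0.12  0.98  0.72]
```

```bash
python3 -m inch '[[0,0,0,0.9,0.3,2,0.1],[0,0,0,0,0,2,0.1],[0,0,0,0,0,1,0.1],[0,0,0,0,0,0.5,0.1],[0,0,0,0,0,0.3,0.1]]'; python3 - <<'E'
from h import *
show()
E
```

```text
clock: 23.9
eef_pos: [0.415, -0.3625, 0.2157]
eef_rot: [0.654, 0.757, -0.0, 0.0]
wrist_force: [-0.0, -0.3, -3.1]
gripper_width: 0.218
t 23.9 tcp [ 0.415  -0.3625  0.2157] head 98.38 tilt 0.04 F [-0.  -0.3 -3.1] M [-0.08  0.   -0.03] w 0.218 j [ 0.97  0.31 -0.35  1.89  0.13  0.97  0.72]
```

```bash
python3 -m inch '[[0,0,0,0,0,0.6,0.1],[0,0,0,0,0,0.5,0.1],[0,0,0,0,0,0.4,0.1],[0,0,0,0,0,0.3,0.1],[0,0,0,0,0,0,0.1]]'; python3 - <<'E'
from h import *
show()
E
```

```text
clock: 24.52
eef_pos: [0.4151, -0.3625, 0.2149]
eef_rot: [0.654, 0.757, -0.0, 0.0]
wrist_force: [-2.0, 2.6, 6.1]
gripper_width: 0.216
t 24.52 tcp [ 0.4151 -0.3625  0.2149] head 98.38 tilt 0.05 F [-2.   2.6  6.1] M [ 0.46  0.64 -0.02] w 0.216 j [ 0.97  0.31 -0.35  1.89  0.13  0.96  0.72]
```

```bash
python3 -m inch '[[0,0,0,0,0,0,0.3],[0,0,0,0,0,0,0.4],[0,0,0,0,0,0,0.5],[0,0,0,0,0,-5,0.5],[0,0,0,0,0,-20,0.5]]' 20; python3 -m inch '[[0,0,0,0,0,-40,0.5],[0,0,0,0,0,-40,0.5],[0,0,0,5,0,-35,0.5],[0,0,0,10,0,-20,0.8],[0,0,0,10,0,-10,1]]';python3 -m inch '[[0,0,0,0,0,0,1],[0,0,0,0,0,0,1],[0,0,0,0,0,0,1],[0,0,0,0,0,0,1],[0,0,0,0,0,0,1]]'; python3 - <<'E'
from h import *
show(); a,d,c=snap("wrist","w16"); snap("side","s16")
hsv=cv2.cvtColor(a,cv2.COLOR_RGB2HSV); ys,xs=np.mgrid[:384,:512]
P=(c[2][:3,3]+rays(c,np.c_[xs.ravel(),ys.ravel()])[1]*d.ravel()[:,None]).reshape(384,512,3)
b=(hsv[...,0]>100)&(hsv[...,0]<125)&(hsv[...,1]>120)&(abs(P[...,2]-.069)<.006)
pts=onz(c,np.c_[xs[b],ys[b]],.069)[:,:2]
print(b.sum(),np.median(P[b][:,2]),cv2.minAreaRect((pts*1000).astype(np.float32)))
E
```

```text
clock: 25.15
eef_pos: [0.4146, -0.3621, 0.2382]
eef_rot: [0.654, 0.757, -0.0, -0.001]
wrist_force: [1.6, -0.1, -0.0]
gripper_width: 0.499
clock: 25.78
eef_pos: [0.4114, -0.3369, 0.3846]
eef_rot: [0.653, 0.757, -0.0, 0.0]
wrist_force: [0.6, 0.5, 0.1]
gripper_width: 0.903
clock: 26.4
eef_pos: [0.4114, -0.3378, 0.3835]
eef_rot: [0.654, 0.757, -0.0, -0.0]
wrist_force: [0.0, -0.7, 0.7]
gripper_width: 1.004
t 26.4 tcp [ 0.4114 -0.3378  0.3835] head 98.37 tilt 0.04 F [ 0.  -0.7  0.7] M [-0.02 -0.01  0.02] w 1.004 j [ 0.99  0.1  -0.37  1.76  0.04  1.29  0.75]
2186 0.06889969427343257 ((417.1458740234375, -373.0826416015625), (18.47641372680664, 107.81536865234375), 7.874715805053711)
```

View pics/w16.png

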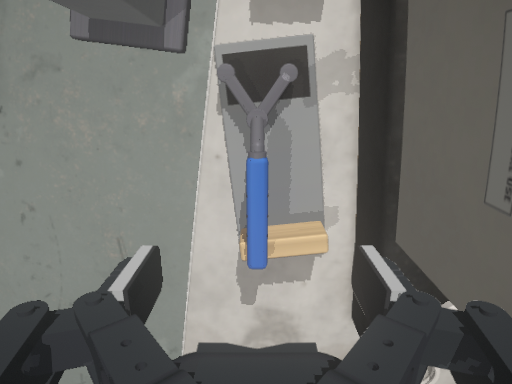

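View pics/s16.png

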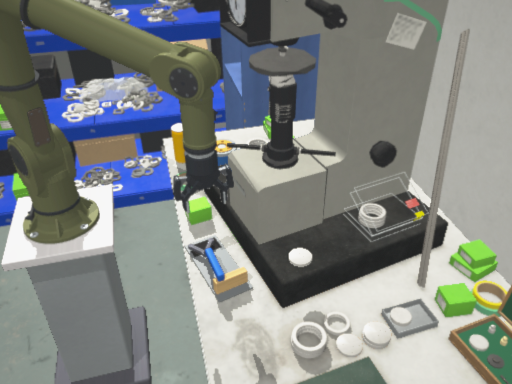

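The spanner lies within 0.4 mm and 0.4° of where it was, with the handle on the bar. I take one last top check, then hand in.

```bash
python3 - <<'E'
from h import *
t,d,c=snap("top","t16"); a0=load("top0")[0]
df=np.abs(t.astype(int)-a0).max(2)
for n,(u,v,r) in dict(can=(140,259,14),bottle=(107,226,9),race=(147,170,14),tape=(197,261,16)).items(): print(n,(df[v-r:v+r,u-r:u+r]>60).sum())
hsv=cv2.cvtColor(t,cv2.COLOR_RGB2HSV); ys,xs=np.mgrid[:384,:512]
k=(hsv[...,0]>40)&(hsv[...,0]<70)&(hsv[...,1]>150)&(abs(xs-259)<25)&(abs(ys-256)<25)
P=c[2][:3,3]+rays(c,np.c_[xs[k],ys[k]])[1]*d[k][:,None]; P=P[abs(P[:,2]-.05)<.008]
print("carton",np.median(P[:,2]),cv2.minAreaRect((P[:,:2]*1000).astype(np.float32)))
marks("t16",(.5447,.1932))
cv2.imwrite("pics/t16c.png",cv2.resize(t[150:290,90:390],None,fx=2.5,fy=2.5,interpolation=2)[:,:,::-1])
E
```

```text
can 0
bottle 0
race 0
tape 0
carton 0.050259732610530516 ((411.1656188964844, -96.16513061523438), (67.9298324584961, 57.23415756225586), 10.180520057678223)
index 5 r 0.0485 ang 164.83 pts [(158, 227), (159, 227), (158, 228), (158, 229), (158, 230)]
```

View pics/t16c.png

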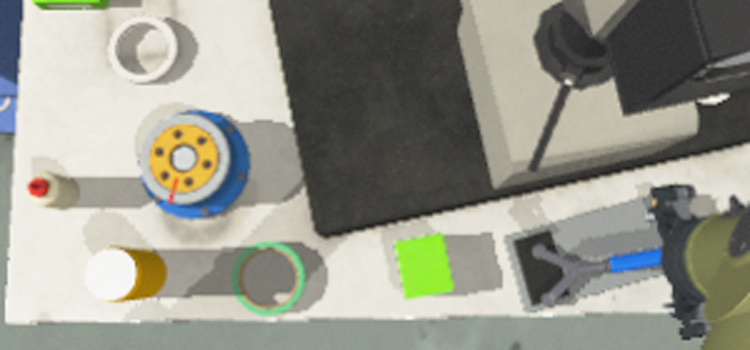

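In the final view the red lines are aligned at (172,190) and the carton stands upright at (425,266). The can, bottle, race and tape have not moved.

```bash
python3 -c "
from h import *
print(job_done()); show()"
```

```text
the job is handed in; nothing more can be done
None
the job is handed in; nothing more can be done
```

The job is done as asked and handed in at about 26.5 s of the 72 s allowed.

- **Carton:** I lifted it off the housing and stood it upright on the free bench at about (0.412, -0.096). Its top measures 50 mm above the bench, as it should.
- **Ring:** Both pins went fully home; the fork came to rest on the ring at the expected height. I turned the ring about 41° clockwise. In the top view with the spanner lifted out, the ring line was at 164.9° and the index at 164.8°. The six hole positions alone gave 40.5° of turn. From the lines and the holes together I put the ring within about 1° of the index.
- **Spanner:** It is back on its rest with the handle over the bar, within about 0.4 mm and 0.4° of where it lay.
- **Everything else:** The can, bottle, race and tape show no change in the top view. The highest wrist force I read was about 16 N.

No check failed.

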